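# Sort the painter's things back into their trays

### The arm

A 6-joint arm with a two-finger parallel gripper is mounted at the origin on a cart in front of the work surface, level with it; the furniture and walls round the work are solid. World frame = base frame: x ahead of the robot, y to its left, z up, the work surface at z = 0. Lengths are in m, angles in rad, forces in N, time in s.
With the tool pointing down it reaches from about 0.4 to 0.825 m from the base axis. Payload 7 kg.
Tool frame: the origin (TCP) lies midway between the tips of the shut fingers; the grasp point (between the pads) lies 19 mm behind it; z points along the fingers, y is the line along which they close (so a half turn about z gives the same grasp; the last joint's range is limited). The gripper opens to 88 mm and grips with 3 to 60 N. Pads are 19 mm wide; open, the fingers measure 130 mm over their backs; the gripper's body (78 mm by 193 mm) begins 47 mm behind the grasp point.
Start: joints at [-0.949, 0.359, 0.012, 0, -1.224, -0.288], TCP at [0.221, -0.638, 0.227] pointing down, gripper open.
Joint ranges: [-3.07, 3.07], [-1.43, 2.12], [-1.02, 1.25], [-3.03, 1.67], [-3.05, -0], [-3.03, 3.03]. Speed limits (rad/s): [2.39, 2.39, 3.01, 3.14, 3.14, 3.14].

### API

Orientations are given as [roll, pitch, yaw] about the fixed x, y, z axes, in that order (R = Rz(yaw) Ry(pitch) Rx(roll)).
In Python, from station import telemetry, eyes, ticket, recognise, trace gives the robot as it stands. The module is installed in compiled form; this text tells all that it offers.
- The arm moves only by the tool servo_tool, never from a script. Its argument "series" is a list that holds one entry, the list of rows, each a list of 4 numbers: the shift along the tool's x, y, z in mm, then the turn about the tool's z in rad. In form: [[[x, y, z, roll], ...]]. A call has exactly 10 rows; each row shifts and turns the commanded pose from where the row before left it, along the tool's axes as they then stand; what a row does not reach is not made up. A row lasts 1/12 s, in which the tool goes at most 41.7 mm and 7.16 degrees, less where a joint would pass 70% of its speed; a pose out of reach is approached as far as the arm can. A call is refused whole if a number of a shift passes 41.7 or a number of a turn 0.125, either way. A call with a gripper value outside its range is refused whole. "claw" is the gripper's target within -1 to 1 (shut at 1, half-way at 0, fully open at -1), set as the call begins (left out, the last holds). The fingers move at their own pace and stop on an object; "grip_force" is the grip in N (left out, the last holds). Time passes only in rows, so rows that do not move let the fingers close, or fill a call up. It gives the time, the measured TCP pose, the force, the opening and the grip force at its end, in the units of the state.
- telemetry.get_state(): the state, without advancing time (a new reading comes with each control period).
- eyes.grab_frame(name): name is "side" or "top"; returns the picture (384x512x3 uint8, red, green, blue); there is no depth.
- eyes.calibration(name): a dict with "mtx" (3x3 intrinsics, pixels), "k1" (the pictures are not rectified: a ray, as slopes to the right and down, at radius r is drawn at 1 + k1 r^2 times it, then the intrinsics apply), "rvec" (rotation vector, rad) and "tvec" (3), from world to camera coordinates, as OpenCV has them. Camera axes: x right, y down, z forward; pixel columns grow to the right and rows downward; lengths in m; the calibration is good to about 2 mm. A picture is of the moment at which its call begins. calibration takes no time and is no camera call.
- ticket.job_done(): hands the job in; it is judged then, once.
Trained networks look in the newest picture that a camera, given by its name, has taken for a name from the list of things; names that differ only in an ending like _2 or _b are one class to them, and where a whole thing is asked for, a point or a joint stands for the part that bears it (a point fixed in the world has none). Each returns a list of dicts, best first, with "conf" (0 to 1); they miss things now and then, are a little off and sometimes report something else, mostly with a low value. They report only what shows in the picture. A call takes as long as a camera call.
- recognise(camera, name): "position" ([x, y, z] in m, in world coordinates, good to about 4 mm: the middle of the surface that is visible of it).
- trace(camera, name): "mask" (384x512 bool, what is visible of it).
The state is a dict: "t": time; "q": joint angles; "qd": joint speeds; "joint_efforts": joint torques, N m; "eef_pos": TCP position; "ee_rot": TCP orientation; "force": force on the tool from outside, world axes, zero at the start; "moment": the same for the moment, N m; "width": finger opening in m; "gripper_force": force on a finger pad.
Only numpy, scipy, OpenCV 4.12 (cv2) and the standard library are available. Lean on these libraries where they do the work, as an engineer would, in place of code of your own. Each camera call takes 0.05 s, during which the arm holds its last target. There are 200 camera calls.

### The job

Sort five things from the bare table left of the heap of spent tubes into the two wooden trays on the right: the two paint tubes into the light tray, one in each bay with the cap towards its open front, and into the dark tray the marker in the long pocket, the red eraser flat in the squarish one and the ink bottle upright, down in its round well. Leave the open tin of thinner beside the trays standing where it is.

Things in the scene. Friction and masses are not known exactly. Their poses are not given: they have to be found in the camera images.
- ochre_tube: Half-used oil paint tube smeared yellow and ochre, small blue cap; lying flat, 138 mm long, 32 mm thick, 48 mm wide at the crimped end, 38 mm across its middle at half height, about 50 g. Origin: middle of its length and width, on its underside. The cap points along its own -y, the crimped end along +y; x is across.
- red_tube: Half-used oil paint tube smeared orange-red and grey, broad black cap; lying flat, 113 mm long, 37 mm thick, 60 mm wide at the crimped end, 46 mm across its middle at half height, about 50 g. Origin: middle of its length and width, on its underside. The cap points along its own -y, the crimped end along +y; x is across.
- red_marker: Marker pen, white barrel with red cap, lying on the table; 135 mm long, 16 mm thick, 15 g. Origin: middle of its length, on what was its underside (it may roll); y runs along the pen.
- red_eraser: Worn brick-red block eraser, 28 mm (x) by 45 mm (y) by 12 mm high. Origin: middle of its underside.
- red_ink: Small bottle of red ink with a black cap, standing; body 35 mm diameter up to 50 mm high, shoulder to 66 mm, cap 28 mm diameter, 81 mm high over all, 60 g. Origin: middle of its underside, z up the bottle.
- tube_tray: Light wooden tube tray, 152 mm deep (x), 164 mm wide (y), fixed, on two laths. Floor 8 mm above its underside; three ribs 4.5 mm high run front to back, making two bays 67 mm wide, centred at y = -38 and +38 mm. Back wall 34 mm high, inner face at x = 140 mm; front open. Origin: middle of its front edge, at the underside; x front to back, y to the left, z up.
- drawing_tray: Dark wooden tray, 172 deep (x), 164 wide (y), fixed, on two laths. Pocket floors 6, rims 16 mm above its underside. Long pocket: x 8 to 164, y -74 to -6 mm. Squarish pocket: x 8 to 90, y 2 to 74 mm. Behind it a block 30 mm high with a round ink well, 48 mm wide, floor 6 mm, axis at x 131, y 40 mm. Origin: middle of its front edge, at the underside; x front to back, y to the left, z up.
- thinner_tin: Open paint-stained tin with thinner, 74 mm diameter, 100 mm high, standing to the right of the trays. Origin: middle of its underside. To be left where it is.

How it is judged:
At the end, for the whole second after the job is handed in: Tubes flat in the light tray, one per bay (15 mm, 0.25 rad, origin 35 to 95 mm behind the front edge), caps to the open front; in the dark tray the marker flat in the long pocket, the eraser flat in the squarish one, the ink bottle upright on the floor of the well; all at rest ((((y of ochre_tube in the frame of tube_tray between 0.023 and 0.053 m and x of ochre_tube in the frame of tube_tray between 0.035 and 0.095 m and z of ochre_tube in the frame of tube_tray below 0.014 m and angle between ochre_tube's own z axis and vertical below 0.2 rad and angle between the y axis of ochre_tube and the x axis of tube_tray, either way round below 0.25 rad and y of tube_tray in the frame of ochre_tube below -0.015 m) and (y of red_tube in the frame of tube_tray between -0.053 and -0.023 m and x of red_tube in the frame of tube_tray between 0.035 and 0.095 m and z of red_tube in the frame of tube_tray below 0.014 m and angle between red_tube's own z axis and vertical below 0.2 rad and angle between the y axis of red_tube and the x axis of tube_tray, either way round below 0.25 rad and y of tube_tray in the frame of red_tube below -0.015 m)) or ((y of ochre_tube in the frame of tube_tray between -0.053 and -0.023 m and x of ochre_tube in the frame of tube_tray between 0.035 and 0.095 m and z of ochre_tube in the frame of tube_tray below 0.014 m and angle between ochre_tube's own z axis and vertical below 0.2 rad and angle between the y axis of ochre_tube and the x axis of tube_tray, either way round below 0.25 rad and y of tube_tray in the frame of ochre_tube below -0.015 m) and (y of red_tube in the frame of tube_tray between 0.023 and 0.053 m and x of red_tube in the frame of tube_tray between 0.035 and 0.095 m and z of red_tube in the frame of tube_tray below 0.014 m and angle between red_tube's own z axis and vertical below 0.2 rad and angle between the y axis of red_tube and the x axis of tube_tray, either way round below 0.25 rad and y of tube_tray in the frame of red_tube below -0.015 m))) and y of red_marker in the frame of drawing_tray between -0.074 and -0.006 m and x of red_marker in the frame of drawing_tray between 0.068 and 0.104 m and angle between the y axis of red_marker and the x axis of drawing_tray, either way round below 0.35 rad and angle between red_marker's own y axis and vertical between 1.5108 and 1.6308 rad and y of red_eraser in the frame of drawing_tray between 0.015 and 0.061 m and x of red_eraser in the frame of drawing_tray between 0.021 and 0.077 m and z of red_eraser in the frame of drawing_tray below 0.009 m and angle between red_eraser's own z axis and vertical below 0.12 rad and x of red_ink in the frame of drawing_tray between 0.121 and 0.141 m and y of red_ink in the frame of drawing_tray between 0.03 and 0.05 m and z of red_ink in the frame of drawing_tray below 0.01 m and angle between red_ink's own z axis and vertical below 0.15 rad and linear speed of each of ochre_tube, red_tube, red_marker, red_eraser, red_ink below 0.02 m/s and angular speed of each of ochre_tube, red_tube, red_marker, red_eraser, red_ink below 0.6 rad/s); the robot touches nothing.
It fails at once if the open tin of thinner is shifted by more than 30 mm or tipped (distance of thinner_tin from where it was at the start of the episode above 0.03 m or angle between thinner_tin's own z axis and vertical above 0.35 rad).
It also fails if it takes over 118 s, if anything falls off the work surface, if the arm or the gripper's body presses on something with over 40 N, if the wrist force passes 120 N, or if a joint passes its speed limit or range.

## Working session

There is one attempt and no reset: what is moved stays moved. The work goes in short steps, Python scripts to look and compute and a tool call to move; the robot and the scene stay as the last step left them, time stands still between calls to the robot, and variables do not carry over. Pictures are saved under pics/ and viewed, at most 14 in all, crops included, and the job is handed in when it is done.

Besides the shell and the picture viewer there is one more tool, called after "Request:" as name(argument=value, ...), one argument or row to a line, values as JSON. servo_tool: Moves the arm, as the interface text tells. Its arguments: {"type":"object","properties":{"series":{"type":"array"},"claw":{"type":"number"},"grip_force":{"type":"number"}},"required":["series"]}

```bash
mkdir -p pics; cat > h.py <<'E'
import numpy as np, cv2
from station import telemetry, eyes, ticket, recognise, trace
def cal(n):
    c=eyes.calibration(n); R=cv2.Rodrigues(np.array(c['rvec'],float))[0]
    return np.array(c['mtx'],float),float(c['k1']),R,np.array(c['tvec'],float).ravel()
def proj(n,P):
    K,k,R,t=cal(n); p=np.atleast_2d(P)@R.T+t; s=p[:,:2]/p[:,2:]; s=s*(1+k*(s**2).sum(1,keepdims=True))
    return s@K[:2,:2].T+K[:2,2]
def back(n,uv,z):
    K,k,R,t=cal(n); d=(np.atleast_2d(uv)-K[:2,2])@np.linalg.inv(K[:2,:2]).T; s=d.copy()
    for _ in range(20): s=d/(1+k*(s**2).sum(1,keepdims=True))
    r=np.c_[s,np.ones(len(s))]@R; c=-R.T@t
    return c+r*((np.atleast_1d(z)-c[2])/r[:,2])[:,None]
def snap(n,f,box=None,sc=1):
    im=eyes.grab_frame(n)
    o=im if box is None else im[box[1]:box[3],box[0]:box[2]]
    cv2.imwrite('pics/'+f,cv2.resize(o[:,:,::-1],None,fx=sc,fy=sc)); return im
def st():
    s=telemetry.get_state(); print('t',round(s['t'],2),'pos',np.round(s['eef_pos'],4),'rot',np.round(s['ee_rot'],3),'q',np.round(s['q'],3),'w',round(s['width'],4),'gf',np.round(s['gripper_force'],1),'F',np.round(s['force'],1)); return s
E
python3 - <<'E'
from h import *
st()
for n in ('top','side'):
    snap(n,n+'0.png',sc=1.5)
    K,k,R,t=cal(n); print(n,'cam',-R.T@t,K[0,0])
    for o in ['ochre_tube','red_tube','red_marker','red_eraser','red_ink','tube_tray','drawing_tray','thinner_tin']:
        r=recognise(n,o); print(o,[(np.round(x['position'],3).tolist(),round(x['conf'],2)) for x in r[:3]])
        m=trace(n,o)
        if m:
            M=m[0]['mask'].astype(np.uint8); c=max(cv2.findContours(M,0,2)[0],key=cv2.contourArea)
            print('   mask',M.sum(),np.round(cv2.minAreaRect(c),1) if 0 else cv2.boundingRect(c),round(m[0]['conf'],2),np.round(back(n,cv2.boxPoints(cv2.minAreaRect(c)),0.01)[:,:2],3).tolist())
            np.save(f'm_{n}_{o}.npy',M)
E
```

```text
t 0.0 pos [ 0.221  -0.6373  0.2256] rot [ 3.14  -0.    -2.808] q [-0.949  0.359  0.011 -0.    -1.224 -0.288] w 0.0875 gf 0.0 F [0.4 0.5 0.4]
top cam [0.34972266 0.02199046 1.10200845] 385.5291584199983
ochre_tube [([0.616, 0.364, 0.021], 0.77)]
   mask 3581 (322, 161, 82, 80) 0.69 [[0.538, -0.175], [0.628, -0.328], [0.469, -0.412], [0.383, -0.261]]
red_tube [([0.426, 0.384, 0.017], 0.68)]
   mask 537 (115, 210, 22, 40) 0.84 [[0.488, 0.419], [0.493, 0.366], [0.382, 0.35], [0.377, 0.403]]
red_marker [([0.435, 0.18, 0.017], 0.81), ([0.423, 0.385, 0.019], 0.62), ([0.502, -0.287, 0.022], 0.16)]
   mask 277 (187, 206, 22, 45) 0.71 [[0.494, 0.216], [0.501, 0.198], [0.374, 0.147], [0.367, 0.165]]
red_eraser [([0.446, 0.276, 0.016], 0.66)]
   mask 169 (155, 218, 18, 13) 0.69 [[0.441, 0.302], [0.469, 0.293], [0.453, 0.248], [0.426, 0.257]]
red_ink [([0.649, -0.184, 0.021], 0.51), ([0.434, 0.076, 0.08], 0.42)]
   mask 126 (229, 219, 12, 13) 0.66 [[0.456, 0.09], [0.456, 0.059], [0.422, 0.06], [0.422, 0.091]]
tube_tray [([0.648, -0.184, 0.02], 0.92)]
   mask 2921 (287, 115, 74, 73) 0.6 [[0.674, -
[... 798 characters left out ...]
, 0.014], 0.38)]
   mask 52 (200, 177, 9, 7) 0.6 [[0.444, 0.299], [0.47, 0.286], [0.446, 0.23], [0.421, 0.242]]
red_ink [([0.44, 0.063, 0.042], 0.67)]
   mask 108 (300, 205, 16, 10) 0.46 [[0.601, -0.105], [0.672, -0.068], [0.653, -0.12], [0.585, -0.153]]
tube_tray [([0.613, -0.144, 0.023], 0.53)]
   mask 89 (300, 206, 15, 8) 0.67 [[0.602, -0.105], [0.666, -0.081], [0.649, -0.121], [0.587, -0.143]]
drawing_tray [([0.478, -0.288, 0.021], 0.87)]
   mask 1474 (265, 216, 50, 44) 0.74 [[0.394, -0.257], [0.535, -0.078], [0.6, -0.223], [0.458, -0.372]]
thinner_tin [([0.562, -0.416, 0.056], 0.6)]
   mask 1209 (340, 215, 34, 49) 0.95 [[0.517, -0.409], [0.716, -0.187], [0.775, -0.249], [0.567, -0.456]]
```

View pics/top0.png

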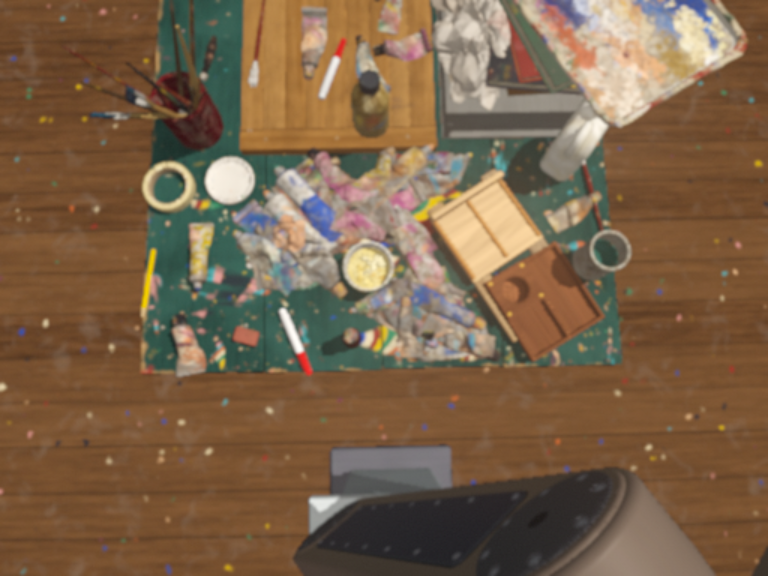

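View pics/side0.png

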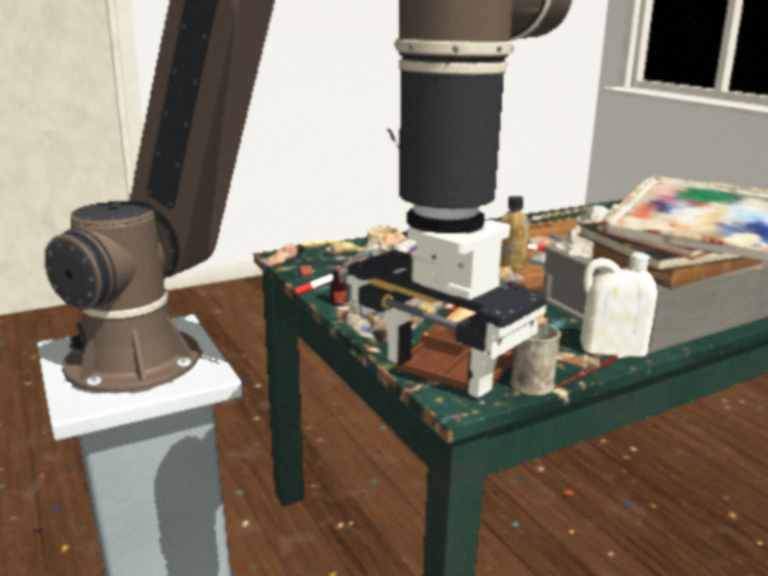

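```bash
python3 - <<'E'
from h import *
im=snap('top','x.png')
a=cv2.resize(im[110:245,280:425],(600,559),interpolation=cv2.INTER_CUBIC)
cv2.imwrite('pics/trays.png',a[:,:,::-1])
b=cv2.resize(im[140:256,88:270],(796,507),interpolation=cv2.INTER_CUBIC)
cv2.imwrite('pics/items.png',b[:,:,::-1])
E
```

```text
(no output)
```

View pics/trays.png

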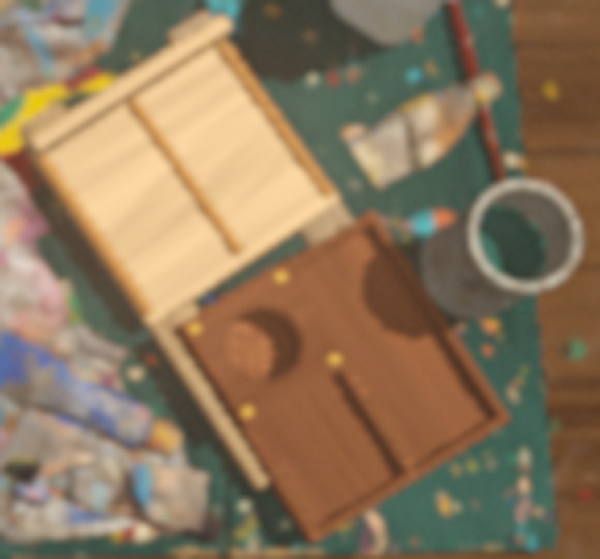

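View pics/items.png

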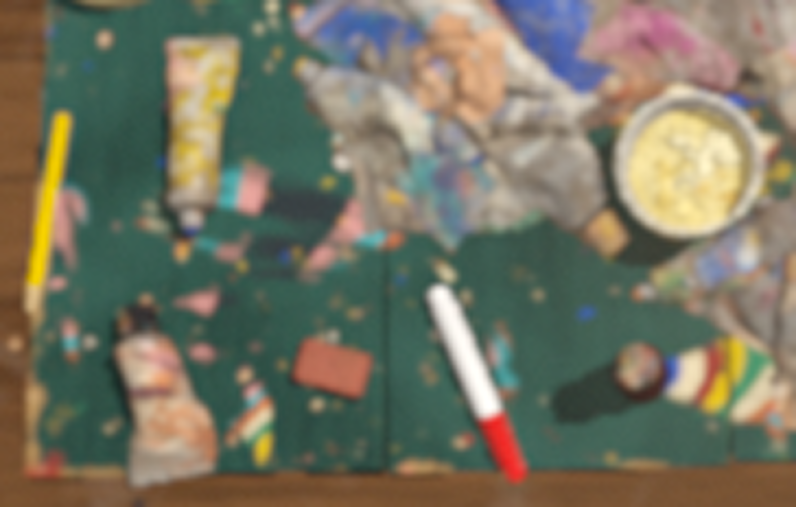

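Top view (zoomed crop pixels): light tray with its open front facing the dark tray at lower right, with the back wall at upper left. In the dark tray the well sits at back-left (262,345) and the long pocket on the right. In the items crop: ochre tube crimped end at (203,40), cap at (186,235); red tube cap at (135,315), crimp at (172,475); eraser (333,367), marker (475,385), ink cap (640,370).

```bash
cat > fit.py <<'E'
from h import *
from scipy.optimize import least_squares
A=lambda p:np.array(p)/4.138+[280,110]
B=lambda p:np.array(p)/4.374+[88,140]
def fit(obj,px,z,x0):
    obj=np.array(obj,float)
    def W(p):
        c,s=np.cos(p[2]),np.sin(p[2]); return np.c_[p[0]+c*obj[:,0]-s*obj[:,1],p[1]+s*obj[:,0]+c*obj[:,1],z+obj[:,2]]
    r=least_squares(lambda p:(proj('top',W(p))-px).ravel(),x0); return r.x,np.round(r.fun.reshape(-1,2),1).tolist()
L=[[0,.082,.0125],[0,-.082,.0125],[.152,.082,.034],[.152,-.082,.034]]
lp=A([(150,322),(337,203),(27,130),(218,18)])
D=[[0,.082,.016],[0,-.082,.016],[.172,-.082,.016],[.131,.04,.03],[.172,.082,.03]]
dp=A([(315,538),(508,415),(372,212),(263,345),(182,328)])
for z in (0,.01,.02): print(z,*fit(L,lp,z,[.58,-.23,.58]),*fit(D,dp,z,[.4,-.3,.58]))
E
python3 - <<'E'
from fit import *
for o,zz in [('red_tube',.017),('red_marker',.01),('red_eraser',.01)]:
    M=np.load(f'm_top_{o}.npy'); v,u=np.nonzero(M); P=back('top',np.c_[u,v],zz)[:,:2]
    w,V=np.linalg.eigh(np.cov(P.T)); d=V[:,1]; q=(P-P.mean(0))@V
    print(o,P.mean(0).round(4),'axis',np.arctan2(d[1],d[0]).round(3),'ext',np.ptp(q,axis=0).round(3),'mid',(P.mean(0)+V@((q.max(0)+q.min(0))/2)).round(4))
p=back('top',B([(203,38),(186,235),(182,252),(166,140),(227,140)]),[.012,.012,.012,.016,.016]);print('ochre',p.round(4))
p=back('top',B([(135,303),(172,482),(113,390),(205,400)]),.017);print('red',p.round(4))
p=back('top',B([(640,370)]),.081);print('ink',p.round(4))
M=np.load('m_side_red_tube.npy')
print('tin rim',back('top',A([(525,237)]),.1).round(3),'jug side base',back('side',np.array([(580,350),(650,355)])/1.5,0).round(3))
E
```

```text
0 [ 0.58288477 -0.22805695  0.54565359] [[-1.2, 0.1], [0.1, -0.8], [0.2, 1.3], [1.0, -0.7]] [ 0.42762146 -0.33663583  0.53070479] [[-0.1, 1.0], [0.7, 0.3], [-0.3, -0.7], [0.2, -0.1], [-0.5, -0.5]]
0.01 [ 0.58015767 -0.22613856  0.54586573] [[-1.3, 0.5], [0.4, -0.7], [-0.2, 1.2], [1.1, -1.0]] [ 0.42622161 -0.33385249  0.530818  ] [[-0.1, 1.4], [1.1, 0.4], [-0.2, -1.1], [0.1, -0.2], [-0.8, -0.6]]
0.02 [ 0.5774312  -0.2242207   0.54608192] [[-1.4, 0.8], [0.8, -0.7], [-0.5, 1.1], [1.1, -1.4]] [ 0.42482245 -0.33106962  0.530934  ] [[-0.1, 1.8], [1.5, 0.4], [-0.1, -1.4], [-0.0, -0.2], [-1.2, -0.7]]
red_tube [0.4262 0.3846] axis -2.826 ext [0.055 0.114] mid [0.4337 0.3894]
red_marker [0.4304 0.1802] axis -2.744 ext [0.019 0.137] mid [0.4336 0.1821]
red_eraser [0.447  0.2747] axis 1.275 ext [0.03  0.048] mid [0.4471 0.2749]
ochre [[0.668  0.3648 0.012 ]
 [0.5346 0.3719 0.012 ]
 [0.5234 0.3742 0.012 ]
 [0.5978 0.3859 0.016 ]
 [0.5969 0.3455 0.016 ]]
red [[0.4897 0.4022 0.017 ]
 [0.3742 0.3746 0.017 ]
 [0.4336 0.4145 0.017 ]
 [0.426  0.3549 0.017 ]]
ink [[0.4343 0.0719 0.081 ]]
tin rim [[ 0.576 -0.393  0.1  ]] jug side base [[ 0.745 -0.336  0.   ]
 [ 0.849 -0.412  0.   ]]
```

```bash
python3 fit.py
```

```text
0 [ 0.58288477 -0.22805695  0.54565359] [[-1.2, 0.1], [0.1, -0.8], [0.2, 1.3], [1.0, -0.7]] [ 0.42762146 -0.33663583  0.53070479] [[-0.1, 1.0], [0.7, 0.3], [-0.3, -0.7], [0.2, -0.1], [-0.5, -0.5]]
0.01 [ 0.58015767 -0.22613856  0.54586573] [[-1.3, 0.5], [0.4, -0.7], [-0.2, 1.2], [1.1, -1.0]] [ 0.42622161 -0.33385249  0.530818  ] [[-0.1, 1.4], [1.1, 0.4], [-0.2, -1.1], [0.1, -0.2], [-0.8, -0.6]]
0.02 [ 0.5774312  -0.2242207   0.54608192] [[-1.4, 0.8], [0.8, -0.7], [-0.5, 1.1], [1.1, -1.4]] [ 0.42482245 -0.33106962  0.530934  ] [[-0.1, 1.8], [1.5, 0.4], [-0.1, -1.4], [-0.0, -0.2], [-1.2, -0.7]]
```

Request:
servo_tool(
  series=[
    [[-22.9, 20.5, 0, 0], [-22.9, 20.5, 0, 0], [-22.9, 20.5, 0, 0], [-22.9, 20.5, 0, 0], [-22.9, 20.5, 0, 0], [-22.9, 20.5, 0, 0], [-22.9, 20.5, 0, 0], [-22.9, 20.5, 0, 0], [-22.9, 20.5, 0, 0], [-22.9, 20.5, 0, 0]],
  ],
  claw=-1,
  grip_force=15,
)

```text
t: 2.58
eef_pos: [0.3709, -0.3677, 0.2268]
ee_rot: [-3.141, 0.0, -2.808]
force: [-0.3, 0.5, 0.3]
width: 0.0878
gripper_force: 0.0
```

Request:
servo_tool(
  series=[
    [[-22.9, 20.5, 0, 0], [-22.9, 20.5, 0, 0], [-22.9, 20.5, 0, 0], [-22.9, 20.5, 0, 0], [-22.9, 20.5, 0, 0], [-22.9, 20.5, 0, 0], [-22.9, 20.5, 0, 0], [-22.9, 20.5, 0, 0], [-22.9, 20.5, 0, 0], [-22.9, 20.5, 0, 0]],
  ],
)

```text
t: 3.42
eef_pos: [0.5201, -0.0988, 0.2269]
ee_rot: [-3.141, 0.001, -2.808]
force: [0.2, -0.2, -1.2]
width: 0.0877
gripper_force: 0.0
```

Request:
servo_tool(
  series=[
    [[-3.8, 24.4, 3.3, 0], [-3.8, 24.4, 3.3, 0], [-3.8, 24.4, 3.3, 0], [-3.8, 24.4, 3.3, 0], [-3.8, 24.4, 3.3, 0], [-3.8, 24.4, 3.3, 0], [-3.8, 24.4, 3.3, 0], [-3.8, 24.4, 3.3, 0], [-3.8, 24.4, 3.3, 0], [-3.8, 24.4, 3.3, 0]],
  ],
)

```text
t: 4.25
eef_pos: [0.4751, 0.1439, 0.1937]
ee_rot: [3.141, 0.001, -2.808]
force: [0.1, -0.2, -0.2]
width: 0.0877
gripper_force: 0.0
```

Request:
servo_tool(
  series=[
    [[-3.8, 24.4, 3.3, 0], [-3.8, 24.4, 3.3, 0], [-3.8, 24.4, 3.3, 0], [-3.8, 24.4, 3.3, 0], [-3.8, 24.4, 3.3, 0], [-3.8, 24.4, 3.3, 0], [-3.8, 24.4, 3.3, 0], [-3.8, 24.4, 3.3, 0], [-3.8, 24.4, 3.3, 0], [-3.8, 24.4, 3.3, 0.052]],
  ],
)

```text
t: 5.08
eef_pos: [0.4311, 0.3869, 0.1606]
ee_rot: [3.141, 0.0, -2.859]
force: [0.3, 0.1, 0.3]
width: 0.0874
gripper_force: 0.0
```

```bash
cat >> h.py <<'E'
def go(x,y,z,yaw,n=10,wait=1):
    s=st(); p=s['eef_pos']; a=s['ee_rot'][2]; d=np.array([x,y])-p[:2]
    print('tool mm',np.round(1000*np.array([d[0]*np.cos(a)+d[1]*np.sin(a),d[0]*np.sin(a)-d[1]*np.cos(a),p[2]-z]),1),'turn',round((a-yaw+np.pi)%(2*np.pi)-np.pi,3))
E
python3 - <<'E'
from h import *
go(.432,.386,.007,-2.86)
E
```

```text
t 5.08 pos [0.4311 0.3869 0.1606] rot [ 3.141  0.    -2.859] q [ 1.069  0.254 -0.296  0.    -1.02  -2.357] w 0.0874 gf 0.0 F [0.3 0.1 0.3]
tool mm [ -0.6  -1.1 153.6] turn 0.001
```

Request:
servo_tool(
  series=[
    [[0, -1, 25, 0], [0, 0, 25, 0], [0, 0, 25, 0], [0, 0, 20, 0], [0, 0, 20, 0], [0, 0, 15, 0], [0, 0, 10, 0], [0, 0, 8, 0], [0, 0, 5, 0], [0, 0, 0, 0]],
  ],
)

```text
t: 5.92
eef_pos: [0.4316, 0.3845, 0.007]
ee_rot: [-3.141, -0.001, -2.86]
force: [-0.4, 0.4, 1.0]
width: 0.0877
gripper_force: 0.0
```

Request:
servo_tool(
  series=[
    [[0, 0, 0, 0], [0, 0, 0, 0], [0, 0, 0, 0], [0, 0, 0, 0], [0, 0, 0, 0], [0, 0, 0, 0], [0, 0, 0, 0], [0, 0, 0, 0], [0, 0, 0, 0], [0, 0, 0, 0]],
  ],
  claw=1,
  grip_force=15,
)

```text
t: 6.75
eef_pos: [0.4318, 0.3849, 0.0078]
ee_rot: [3.141, 0.0, -2.86]
force: [-1.4, -0.2, 4.3]
width: 0.0494
gripper_force: 14.7
```

Request:
servo_tool(
  series=[
    [[0, 0, -5, 0], [0, 0, -10, 0], [0, 0, -20, 0], [0, 0, -20, 0], [0, 0, -20, 0], [0, 0, -20, 0], [0, 0, -20, 0], [0, 0, -20, 0], [0, 0, -20, 0], [0, 0, -15, 0]],
  ],
)

```text
t: 7.58
eef_pos: [0.4319, 0.3847, 0.1802]
ee_rot: [3.14, 0.001, -2.86]
force: [0.6, 1.0, -0.9]
width: 0.0499
gripper_force: 14.8
```

```bash
python3 - <<'E'
from h import *
go(.644,-.2304,.177,.545)
snap('top','pick1.png',(80,100,300,260),3)
E
```

```text
t 7.58 pos [0.4319 0.3847 0.1802] rot [ 3.14e+00  1.00e-03 -2.86e+00] q [ 1.066  0.235 -0.274  0.    -1.061 -2.355] w 0.0499 gf 14.8 F [ 0.6  1.  -0.9]
tool mm [ -32.6 -649.9    3.2] turn 2.878
```

View pics/pick1.png

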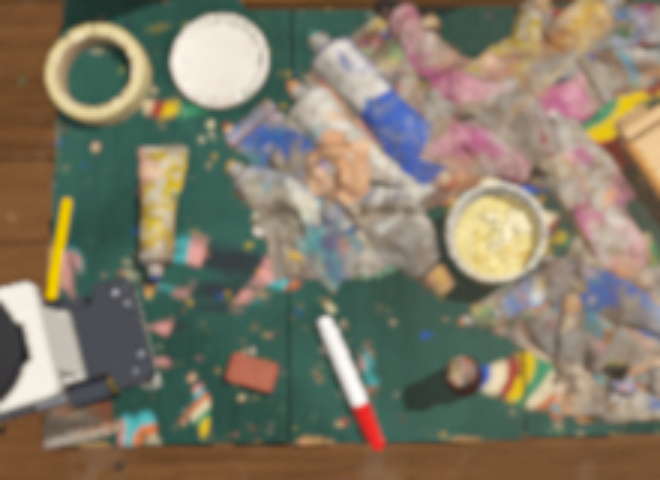

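The picture shows the red tube lifted in the gripper at lower left (its crimp at (80,425)), with everything else undisturbed.

Request:
servo_tool(
  series=[
    [[-1.6, -32.5, 0, 0], [-1.6, -32.5, 0, 0], [-1.6, -32.5, 0, 0], [-1.6, -32.5, 0, 0], [-1.6, -32.5, 0, 0], [-1.6, -32.5, 0, 0], [-1.6, -32.5, 0, 0], [-1.6, -32.5, 0, 0], [-1.6, -32.5, 0, 0], [-1.6, -32.5, 0, 0]],
  ],
)

```text
t: 8.47
eef_pos: [0.5375, 0.0753, 0.1782]
ee_rot: [3.141, 0.0, -2.86]
force: [0.3, 0.5, -0.4]
width: 0.0493
gripper_force: 14.8
```

Request:
servo_tool(
  series=[
    [[-1.6, -32.5, 0, 0], [-1.6, -32.5, 0, 0], [-1.6, -32.5, 0, 0], [-1.6, -32.5, 0, 0], [-1.6, -32.5, 0, 0], [-1.6, -32.5, 0, 0], [-1.6, -32.5, 0, 0], [-1.6, -32.5, 0, 0], [-1.6, -32.5, 0, 0], [-1.6, -32.5, 0, 0]],
  ],
)

```text
t: 9.3
eef_pos: [0.6431, -0.2324, 0.178]
ee_rot: [3.141, -0.0, -2.86]
force: [0.2, 0.1, -1.0]
width: 0.0501
gripper_force: 14.8
```

Request:
servo_tool(
  series=[
    [[0, 0, 0, -0.1135], [0, 0, 0, -0.1135], [0, 0, 0, -0.1135], [0, 0, 0, -0.1135], [0, 0, 0, -0.1135], [0, 0, 0, -0.1135], [0, 0, 0, -0.1135], [0, 0, 0, -0.1135], [0, 0, 0, -0.1135], [0, 0, 0, -0.1135]],
  ],
)

```text
t: 10.13
eef_pos: [0.6428, -0.2308, 0.178]
ee_rot: [3.141, 0.0, -1.719]
force: [-0.4, -0.8, -1.4]
width: 0.0494
gripper_force: 14.8
```

Request:
servo_tool(
  series=[
    [[0, 0, 0, -0.1135], [0, 0, 0, -0.1135], [0, 0, 0, -0.1135], [0, 0, 0, -0.1135], [0, 0, 0, -0.1135], [0, 0, 0, -0.1135], [0, 0, 0, -0.1135], [0, 0, 0, -0.1135], [0, 0, 0, -0.1135], [0, 0, 0, -0.1135]],
  ],
)

```text
t: 10.97
eef_pos: [0.6428, -0.2308, 0.178]
ee_rot: [3.142, 0.0, -0.584]
force: [0.3, 0.5, -0.7]
width: 0.0502
gripper_force: 14.8
```

Request:
servo_tool(
  series=[
    [[0, 0, 0, -0.1135], [0, 0, 0, -0.1135], [0, 0, 0, -0.1135], [0, 0, 0, -0.1135], [0, 0, 0, -0.1135], [0, 0, 0, -0.1135], [0, 0, 0, -0.1135], [0, 0, 0, -0.1135], [0, 0, 0, -0.1135], [0, 0, 0, -0.1135]],
  ],
)

```text
t: 11.8
eef_pos: [0.6428, -0.2308, 0.1779]
ee_rot: [-3.141, 0.0, 0.551]
force: [0.4, -0.3, -0.9]
width: 0.0493
gripper_force: 14.8
```

```bash
python3 - <<'E'
from h import *
go(.644,-.2304,.04,.545)
snap('top','red_over.png',(260,60,440,250),3)
E
```

```text
t 11.8 pos [ 0.6428 -0.2308  0.1779] rot [-3.141  0.     0.551] q [-0.06   0.403 -0.035 -0.    -1.134  2.182] w 0.0493 gf 14.8 F [ 0.4 -0.3 -0.9]
tool mm [  1.2   0.3 137.9] turn 0.006
```

View pics/red_over.png

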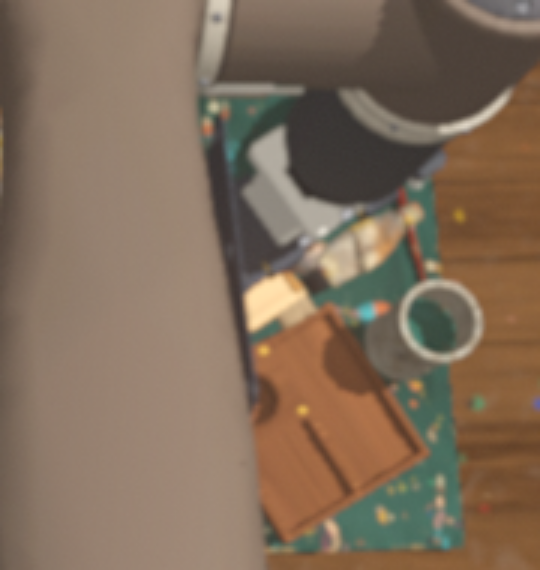

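The picture shows the black cap of the red tube at (310,280), pointing to the open front in line with the right bay. Now I lower it.

Request:
servo_tool(
  series=[
    [[1.2, 0, 25, 0.006], [0, 0, 25, 0], [0, 0, 25, 0], [0, 0, 20, 0], [0, 0, 20, 0], [0, 0, 15, 0], [0, 0, 8, 0], [0, 0, 6, 0], [0, 0, 4, 0], [0, 0, 0, 0]],
  ],
)

```text
t: 12.68
eef_pos: [0.6445, -0.2302, 0.0299]
ee_rot: [3.141, -0.0, 0.539]
force: [0.4, -1.4, -0.4]
width: 0.0498
gripper_force: 14.8
```

Request:
servo_tool(
  series=[
    [[0, 0, 1, 0], [0, 0, 1, 0], [0, 0, 1, 0], [0, 0, 1, 0], [0, 0, 0, 0], [0, 0, 0, 0], [0, 0, 0, 0], [0, 0, 0, 0], [0, 0, 0, 0], [0, 0, 0, 0]],
  ],
)

```text
t: 13.52
eef_pos: [0.645, -0.2302, 0.029]
ee_rot: [3.14, -0.002, 0.54]
force: [-6.2, 4.0, 15.4]
width: 0.0498
gripper_force: 15.1
```

Request:
servo_tool(
  series=[
    [[0, 0, 0, 0], [0, 0, 0, 0], [0, 0, 0, 0], [0, 0, 0, 0], [0, 0, 0, 0], [0, 0, 0, 0], [0, 0, -5, 0], [0, 0, -15, 0], [0, 0, -25, 0], [0, 0, -30, 0]],
  ],
  claw=-0.5,
)

```text
t: 14.35
eef_pos: [0.6421, -0.2293, 0.0988]
ee_rot: [-3.137, 0.004, 0.539]
force: [0.9, -0.7, 0.5]
width: 0.0656
gripper_force: 0.0
```

Request:
servo_tool(
  series=[
    [[0, 0, -35, 0], [0, 0, -35, 0], [0, 0, -20, 0], [0, 0, 0, 0], [0, 0, 0, 0], [0, 0, 0, 0], [0, 0, 0, 0], [0, 0, 0, 0], [0, 0, 0, 0], [0, 0, 0, 0]],
  ],
  claw=-1,
)

```text
t: 15.18
eef_pos: [0.6439, -0.2301, 0.1897]
ee_rot: [-3.141, 0.001, 0.539]
force: [0.2, 0.5, -0.1]
width: 0.0877
gripper_force: 0.0
```

```bash
python3 - <<'E'
from h import *
go(.599,.367,.18,-.05)
E
```

```text
t 15.18 pos [ 0.6439 -0.2301  0.1897] rot [-3.141e+00  1.000e-03  5.390e-01] q [-0.059  0.396 -0.016 -0.    -1.159  2.169] w 0.0877 gf 0.0 F [ 0.2  0.5 -0.1]
tool mm [ 268.  -535.4    9.7] turn 0.589
```

Request:
servo_tool(
  series=[
    [[5.4, -29.4, 0, 0], [5.4, -29.4, 0, 0], [5.4, -29.4, 0, 0], [5.4, -29.4, 0, 0], [5.4, -29.4, 0, 0], [5.4, -29.4, 0, 0], [5.4, -29.4, 0, 0], [5.4, -29.4, 0, 0], [5.4, -29.4, 0, 0], [5.4, -29.4, 0, 0]],
  ],
)

```text
t: 16.02
eef_pos: [0.5389, 0.0511, 0.1905]
ee_rot: [-3.142, 0.0, 0.539]
force: [0.3, 0.8, -0.5]
width: 0.0874
gripper_force: 0.0
```

Request:
servo_tool(
  series=[
    [[21.3, -24.2, 0, 0], [21.3, -24.2, 0, 0], [21.3, -24.2, 0, 0], [21.3, -24.2, 0, 0], [21.3, -24.2, 0, 0], [21.3, -24.2, 0, 0], [21.3, -24.2, 0, 0], [21.3, -24.2, 0, 0], [21.3, -24.2, 0, 0], [21.3, -24.2, 0, 0]],
  ],
)

```text
t: 16.85
eef_pos: [0.5981, 0.3685, 0.1903]
ee_rot: [3.141, 0.0, 0.539]
force: [0.8, -0.4, -0.2]
width: 0.0878
gripper_force: 0.0
```

Request:
servo_tool(
  series=[
    [[0, 0, 0, 0.118], [0, 0, 0, 0.118], [0, 0, 0, 0.118], [0, 0, 0, 0.118], [0, 0, 0, 0.117], [0, 0, 20, 0], [0, 0, 20, 0], [0, 0, 20, 0], [0, 0, 20, 0], [0, 0, 20, 0]],
  ],
)

```text
t: 17.68
eef_pos: [0.598, 0.3668, 0.0894]
ee_rot: [3.141, 0.0, -0.05]
force: [0.2, -0.2, -1.0]
width: 0.0879
gripper_force: 0.0
```

```bash
python3 - <<'E'
from h import *
go(.599,.367,.008,-.05)
im=snap('top','x2.png')
a=cv2.resize(im[110:250,280:425],(580,560),interpolation=cv2.INTER_CUBIC)
cv2.imwrite('pics/tray2.png',a[:,:,::-1])
K,k,R,t=cal('side'); print('bottle',back('side',np.array([(515,268)])/1.5,0).round(3))
E
```

```text
t 17.68 pos [0.598  0.3668 0.0894] rot [ 3.141  0.    -0.05 ] q [ 0.827  0.503 -0.088 -0.    -0.98   0.694] w 0.0879 gf 0.0 F [ 0.2 -0.2 -1. ]
tool mm [ 1.  -0.2 81.4] turn 0.0
bottle [[0.921 0.077 0.   ]]
```

View pics/tray2.png

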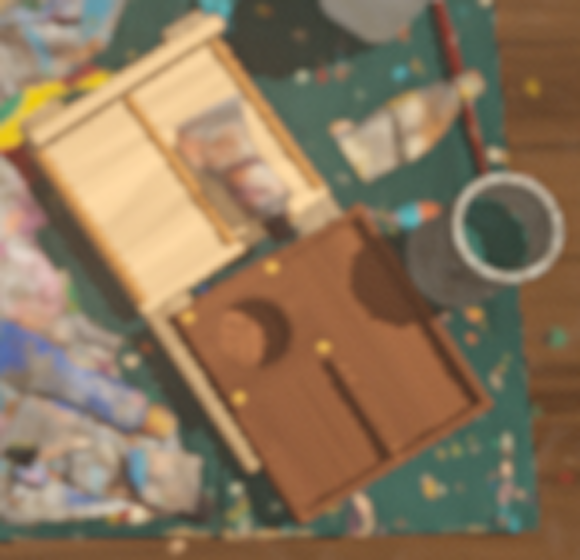

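The picture shows the red tube lying in the right bay with its cap at (285,232) to the front; its depth needs checking by number. Meanwhile I grasp the ochre one.

Request:
servo_tool(
  series=[
    [[1, 0, 20, 0], [0, 0, 20, 0], [0, 0, 20, 0], [0, 0, 12, 0], [0, 0, 6, 0], [0, 0, 4, 0], [0, 0, 0, 0], [0, 0, 0, 0], [0, 0, 0, 0], [0, 0, 0, 0]],
  ],
)

```text
t: 18.57
eef_pos: [0.5997, 0.3673, 0.0098]
ee_rot: [-3.14, -0.001, -0.05]
force: [-0.6, -0.0, 0.2]
width: 0.0878
gripper_force: 0.0
```

Request:
servo_tool(
  series=[
    [[0, 0, 0, 0], [0, 0, 0, 0], [0, 0, 0, 0], [0, 0, 0, 0], [0, 0, 0, 0], [0, 0, 0, 0], [0, 0, 0, 0], [0, 0, 0, 0], [0, 0, 0, 0], [0, 0, 0, 0]],
  ],
  claw=1,
)

```text
t: 19.4
eef_pos: [0.5991, 0.3669, 0.0085]
ee_rot: [3.142, 0.0, -0.05]
force: [0.4, 0.4, 0.1]
width: 0.0382
gripper_force: 14.8
```

Request:
servo_tool(
  series=[
    [[0, 0, -5, 0], [0, 0, -10, 0], [0, 0, -20, 0], [0, 0, -20, 0], [0, 0, -20, 0], [0, 0, -20, 0], [0, 0, -20, 0], [0, 0, -20, 0], [0, 0, -20, 0], [0, 0, -15, 0]],
  ],
)

```text
t: 20.23
eef_pos: [0.5996, 0.3671, 0.1819]
ee_rot: [-3.14, -0.002, -0.05]
force: [-0.2, 1.0, -0.4]
width: 0.0383
gripper_force: 14.8
```

```bash
cat >> h.py <<'E'
LT=np.array([.5795,-.2255,.545]); DT=np.array([.426,-.333,.531])
def intray(T,P):
    d=np.atleast_2d(P)[:,:2]-T[:2]; c,s=np.cos(T[2]),np.sin(T[2]); return np.c_[d@[c,s],d@[-s,c]]
E
python3 - <<'E'
from h import *
im=eyes.grab_frame('top')
for m in trace('top','red_tube'):
    v,u=np.nonzero(m['mask']); P=intray(LT,back('top',np.c_[u,v],.035)); w,V=np.linalg.eigh(np.cov(P.T)); 
    print(round(m['conf'],2),len(u),P.mean(0).round(4),P.min(0).round(4),P.max(0).round(4),(V[:,1]).round(3))
print([(np.round(x['position'],3),intray(LT,x['position']).round(3),round(x['conf'],2)) for x in recognise('top','red_tube')])
go(.616,-.161,.18,.545)
E
```

```text
0.68 516 [ 0.0525 -0.0352] [-0.0101 -0.0644] [ 0.1004 -0.0083] [-1.    -0.004]
[(array([ 0.643, -0.228,  0.04 ]), array([[ 0.053, -0.035]]), 0.73)]
t 20.38 pos [0.5997 0.3674 0.1811] rot [-3.139e+00 -3.000e-03 -5.000e-02] q [ 0.826  0.43   0.016  0.    -1.153  0.695] w 0.0384 gf 14.9 F [ 0.  -0.5 -0.7]
tool mm [ 42.5 526.9   1.1] turn -0.595
```

Request:
servo_tool(
  series=[
    [[2, 26.2, 0, 0], [2, 26.2, 0, 0], [2, 26.2, 0, 0], [2, 26.2, 0, 0], [2, 26.2, 0, 0], [2, 26.2, 0, 0], [2, 26.2, 0, 0], [2, 26.2, 0, 0], [2, 26.2, 0, 0], [2, 26.2, 0, 0]],
  ],
)

```text
t: 21.22
eef_pos: [0.6053, 0.1027, 0.1778]
ee_rot: [3.141, 0.001, -0.05]
force: [0.5, 0.5, -1.0]
width: 0.0381
gripper_force: 14.9
```

Request:
servo_tool(
  series=[
    [[2, 26.2, 0, 0], [2, 26.2, 0, 0], [2, 26.2, 0, 0], [2, 26.2, 0, 0], [2, 26.2, 0, 0], [2, 26.2, 0, 0], [2, 26.2, 0, 0], [2, 26.2, 0, 0], [2, 26.2, 0, 0], [2, 26.2, 0, 0]],
  ],
)

```text
t: 22.05
eef_pos: [0.6122, -0.1597, 0.1778]
ee_rot: [-3.141, 0.001, -0.05]
force: [-0.1, -0.0, -0.4]
width: 0.0383
gripper_force: 14.9
```

Request:
servo_tool(
  series=[
    [[0, 0, 0, -0.119], [0, 0, 0, -0.119], [0, 0, 0, -0.119], [0, 0, 0, -0.119], [0, 0, 0, -0.119], [0, 0, 20, 0], [0, 0, 20, 0], [0, 0, 20, 0], [0, 0, 20, 0], [0, 0, 10, 0]],
  ],
)

```text
t: 22.88
eef_pos: [0.6109, -0.1583, 0.0853]
ee_rot: [-3.139, 0.004, 0.545]
force: [-1.0, -0.9, -0.8]
width: 0.038
gripper_force: 14.9
```

```bash
python3 - <<'E'
from h import *
go(.6135,-.158,.031,.545)
E
```

```text
t 22.88 pos [ 0.6109 -0.1583  0.0853] rot [-3.139  0.004  0.545] q [ 5.500e-02  4.090e-01 -2.590e-01 -1.000e-03 -9.070e-01  2.061e+00] w 0.038 gf 14.9 F [-1.  -0.9 -0.8]
tool mm [ 2.4  1.1 54.3] turn -0.0
```

Request:
servo_tool(
  series=[
    [[2, 1, 15, 0], [0, 0, 15, 0], [0, 0, 10, 0], [0, 0, 7, 0], [0, 0, 4, 0], [0, 0, 3, 0], [0, 0, 1, 0], [0, 0, 1, 0], [0, 0, 0, 0], [0, 0, 0, 0]],
  ],
)

```text
t: 23.72
eef_pos: [0.6155, -0.1583, 0.0331]
ee_rot: [3.141, -0.001, 0.545]
force: [0.2, -0.4, -0.5]
width: 0.0382
gripper_force: 14.8
```

Request:
servo_tool(
  series=[
    [[0, 0, 1, 0], [0, 0, 1, 0], [0, 0, 1, 0], [0, 0, 0, 0], [0, 0, 0, 0], [0, 0, 0, 0], [0, 0, 0, 0], [0, 0, 0, 0], [0, 0, 0, 0], [0, 0, 0, 0]],
  ],
)

```text
t: 24.55
eef_pos: [0.6154, -0.1583, 0.0299]
ee_rot: [3.141, -0.0, 0.545]
force: [-1.7, 1.3, 6.2]
width: 0.0382
gripper_force: 14.9
```

Request:
servo_tool(
  series=[
    [[0, 0, 0, 0], [0, 0, 0, 0], [0, 0, 0, 0], [0, 0, 0, 0], [0, 0, 0, 0], [0, 0, 0, 0], [0, 0, -5, 0], [0, 0, -15, 0], [0, 0, -25, 0], [0, 0, -30, 0]],
  ],
  claw=-0.15,
)

```text
t: 25.38
eef_pos: [0.614, -0.1583, 0.104]
ee_rot: [-3.14, 0.003, 0.545]
force: [0.4, 0.3, -0.3]
width: 0.0503
gripper_force: 0.0
```

Request:
servo_tool(
  series=[
    [[0, 0, -35, 0], [0, 0, -35, 0], [0, 0, -10, 0], [0, 0, 0, 0], [0, 0, 0, 0], [0, 0, 0, 0], [0, 0, 0, 0], [0, 0, 0, 0], [0, 0, 0, 0], [0, 0, 0, 0]],
  ],
)

```text
t: 26.22
eef_pos: [0.615, -0.1583, 0.1838]
ee_rot: [-3.141, 0.001, 0.545]
force: [-0.6, 0.2, -0.2]
width: 0.0504
gripper_force: 0.0
```

```bash
python3 - <<'E'
from h import *
go(.4335,.182,.18,.397)
E
```

```text
t 26.22 pos [ 0.615  -0.1583  0.1838] rot [-3.141e+00  1.000e-03  5.450e-01] q [ 0.055  0.323 -0.14  -0.    -1.108  2.061] w 0.0504 gf 0.0 F [-0.6  0.2 -0.2]
tool mm [  21.3 -385.1    3.8] turn 0.148
```

Request:
servo_tool(
  series=[
    [[1.4, -25.7, 0, 0], [1.4, -25.7, 0, 0], [1.4, -25.7, 0, 0], [1.4, -25.7, 0, 0], [1.4, -25.7, 0, 0], [1.4, -25.7, 0, 0], [1.4, -25.7, 0, 0], [1.4, -25.7, 0, 0], [1.4, -25.7, 0, 0], [1.4, -25.7, 0, 0]],
  ],
)

```text
t: 27.05
eef_pos: [0.4932, 0.0696, 0.1845]
ee_rot: [-3.142, 0.0, 0.545]
force: [0.8, 0.2, -0.4]
width: 0.0503
gripper_force: 0.0
```

Request:
servo_tool(
  series=[
    [[1.4, -25.7, 0, 0], [1.4, -25.7, 0, 0], [1.4, -25.7, 0, 0], [1.4, -25.7, 0, 0], [1.4, -25.7, 0, 0], [0, 0, 0, 0.074], [0, 0, 0, 0.074], [0, 0, 20, 0], [0, 0, 25, 0], [0, 0, 20, 0]],
  ],
)

```text
t: 27.88
eef_pos: [0.433, 0.1823, 0.1186]
ee_rot: [-3.141, -0.001, 0.397]
force: [0.2, -0.1, -0.5]
width: 0.0504
gripper_force: 0.0
```

```bash
python3 - <<'E'
from h import *
go(.4335,.182,.004,.397)
im=snap('top','x3.png')
cv2.imwrite('pics/tray3.png',cv2.resize(im[110:250,280:425],(580,560),interpolation=cv2.INTER_CUBIC)[:,:,::-1])
for o in ('ochre_tube','red_tube'):
  print(o,[(np.round(x['position'],3),intray(LT,x['position']).round(3),round(x['conf'],2)) for x in recognise('top',o)])
  for m in trace('top',o)[:2]:
    v,u=np.nonzero(m['mask']); P=intray(LT,back('top',np.c_[u,v],.035)); w,V=np.linalg.eigh(np.cov(P.T)); 
    print(round(m['conf'],2),len(u),P.mean(0).round(4),P.min(0).round(4),P.max(0).round(4),(V[:,1]).round(3))
E
```

```text
t 27.88 pos [0.433  0.1823 0.1186] rot [-3.141e+00 -1.000e-03  3.970e-01] q [ 0.819  0.124 -0.577 -0.    -0.869  1.15 ] w 0.0504 gf 0.0 F [ 0.2 -0.1 -0.5]
tool mm [  0.3   0.5 114.6] turn 0.0
ochre_tube [(array([ 0.632, -0.154,  0.044]), array([[0.082, 0.034]]), 0.59)]
0.81 534 [0.0752 0.0394] [0.005  0.0188] [0.133  0.0669] [-0.991 -0.132]
red_tube [(array([ 0.639, -0.23 ,  0.039]), array([[ 0.049, -0.035]]), 0.97), (array([ 0.503, -0.289,  0.021]), array([[-0.099, -0.015]]), 0.74)]
0.73 434 [ 0.052  -0.0347] [-0.0079 -0.0619] [ 0.0986 -0.0107] [-1.    -0.014]
```

View pics/tray3.png

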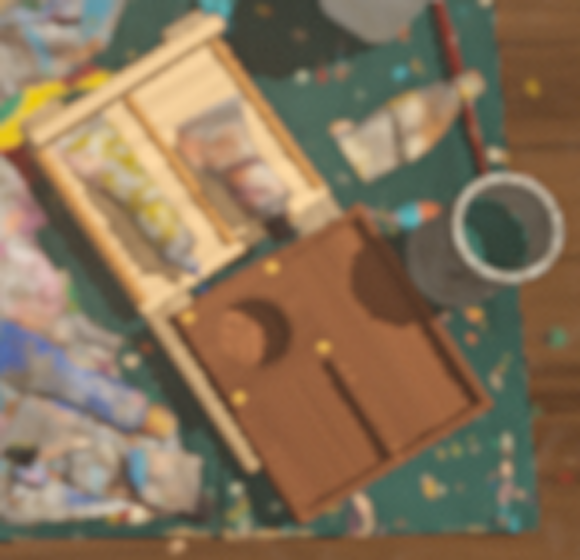

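Both tubes lie flat in their bays, caps forward (ochre cap at (193,268), red at (282,225)). Now the marker.

Request:
servo_tool(
  series=[
    [[0, 0, 25, 0], [0, 0, 25, 0], [0, 0, 25, 0], [0, 0, 18, 0], [0, 0, 10, 0], [0, 0, 6, 0], [0, 0, 4, 0], [0, 0, 2.5, 0], [0, 0, 0, 0], [0, 0, 0, 0]],
  ],
)

```text
t: 28.97
eef_pos: [0.4337, 0.1826, 0.0047]
ee_rot: [-3.141, -0.001, 0.397]
force: [0.3, 0.7, -0.1]
width: 0.0503
gripper_force: 0.0
```

Request:
servo_tool(
  series=[
    [[0, 0, 0, 0], [0, 0, 0, 0], [0, 0, 0, 0], [0, 0, 0, 0], [0, 0, 0, 0], [0, 0, 0, 0], [0, 0, 0, 0], [0, 0, 0, 0], [0, 0, 0, 0], [0, 0, 0, 0]],
  ],
  claw=1,
)

```text
t: 29.8
eef_pos: [0.4333, 0.1822, 0.0041]
ee_rot: [3.142, -0.0, 0.397]
force: [0.3, -0.4, 2.2]
width: 0.0148
gripper_force: 15.0
```

Request:
servo_tool(
  series=[
    [[0, 0, -5, 0], [0, 0, -10, 0], [0, 0, -20, 0], [0, 0, -20, 0], [0, 0, -20, 0], [0, 0, -20, 0], [0, 0, -20, 0], [0, 0, -20, 0], [0, 0, -20, 0], [0, 0, -15, 0]],
  ],
)

```text
t: 30.63
eef_pos: [0.4334, 0.1823, 0.1761]
ee_rot: [-3.141, -0.002, 0.397]
force: [-0.1, -0.4, 0.2]
width: 0.015
gripper_force: 15.0
```

```bash
python3 - <<'E'
from h import *
c,s=np.cos(DT[2]),np.sin(DT[2]); f=lambda a,b:(DT[0]+c*a-s*b,DT[1]+s*a+c*b)
print(f(.086,-.03),f(.05,.038),f(.131,.04))
go(*f(.086,-.03),.18,.531)
E
```

```text
(np.float64(0.5153497719644182), np.float64(-0.31531898617424703)) (np.float64(0.449872011268849), np.float64(-0.2749127632092906)) (np.float64(0.5187056090523184), np.float64(-0.23217009347302414))
t 30.63 pos [0.4334 0.1823 0.1761] rot [-3.141e+00 -2.000e-03  3.970e-01] q [ 0.818  0.059 -0.499  0.    -1.012  1.15 ] w 0.015 gf 15.0 F [-0.1 -0.4  0.2]
tool mm [-117.   490.6   -3.9] turn -0.134
```

Request:
servo_tool(
  series=[
    [[-5.8, 25, 0, 0], [-5.8, 25, 0, 0], [-5.8, 25, 0, 0], [-5.8, 25, 0, 0], [-5.8, 25, 0, 0], [-5.8, 25, 0, 0], [-5.8, 25, 0, 0], [-5.8, 25, 0, 0], [-5.8, 25, 0, 0], [-5.8, 25, 0, 0]],
  ],
)

```text
t: 31.47
eef_pos: [0.4763, -0.072, 0.1744]
ee_rot: [-3.141, -0.0, 0.397]
force: [-0.5, -0.1, 0.2]
width: 0.0148
gripper_force: 15.0
```

Request:
servo_tool(
  series=[
    [[-5.8, 25, 0, 0], [-5.8, 25, 0, 0], [-5.8, 25, 0, 0], [-5.8, 25, 0, 0], [-5.8, 25, 0, 0], [-5.8, 25, 0, 0], [-5.8, 25, 0, 0], [-5.8, 25, 0, 0], [-5.8, 25, 0, 0], [-5.8, 25, 0, 0]],
  ],
)

```text
t: 32.3
eef_pos: [0.5195, -0.325, 0.1742]
ee_rot: [-3.141, 0.0, 0.397]
force: [0.6, 0.3, 0.8]
width: 0.0152
gripper_force: 15.0
```

Request:
servo_tool(
  series=[
    [[0, 0, 0, -0.067], [0, 0, 0, -0.067], [0, 0, 20, 0], [0, 0, 20, 0], [0, 0, 20, 0], [0, 0, 20, 0], [0, 0, 20, 0], [0, 0, 10, 0], [0, 0, 0, 0], [0, 0, 0, 0]],
  ],
)

```text
t: 33.13
eef_pos: [0.5197, -0.3238, 0.0642]
ee_rot: [-3.141, 0.001, 0.531]
force: [1.1, -0.8, 0.6]
width: 0.0149
gripper_force: 15.0
```

```bash
python3 - <<'E'
from h import *
go(.5204,-.3239,.043,.531)
snap('top','mark.png',(260,60,440,250),3)
E
```

```text
t 33.13 pos [ 0.5197 -0.3238  0.0642] rot [-3.141e+00  1.000e-03  5.310e-01] q [-0.238  0.404 -0.327  0.    -0.84   2.341] w 0.0149 gf 15.0 F [ 1.1 -0.8  0.6]
tool mm [ 0.6  0.4 21.2] turn 0.0
```

View pics/mark.png

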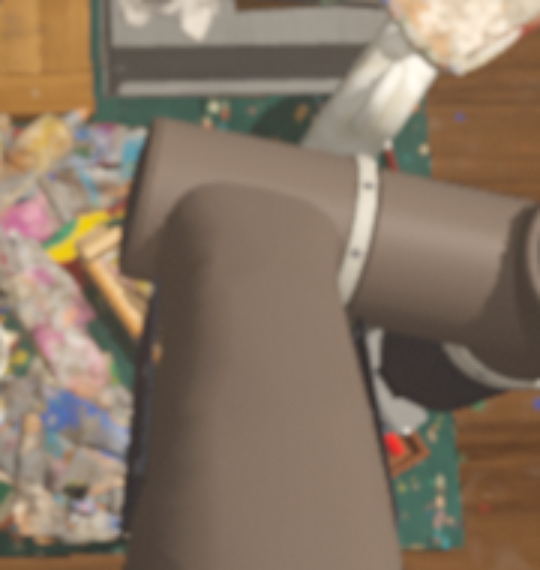

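The arm hides most of it, but the red marker end shows at (395,445), just inside the front rim of the dark tray. I lower it to 43 mm so the gripper body clears the tin, then let go.

Request:
servo_tool(
  series=[
    [[0.6, 0, 6, 0], [0, 0, 5, 0], [0, 0, 4, 0], [0, 0, 3, 0], [0, 0, 2, 0], [0, 0, 1, 0], [0, 0, 0, 0], [0, 0, 0, 0], [0, 0, 0, 0], [0, 0, 0, 0]],
  ],
)

```text
t: 34.02
eef_pos: [0.5204, -0.3235, 0.0433]
ee_rot: [3.141, -0.0, 0.531]
force: [0.8, -1.0, 0.4]
width: 0.0153
gripper_force: 15.0
```

Request:
servo_tool(
  series=[
    [[0, 0, 0, 0], [0, 0, 0, 0], [0, 0, 0, 0], [0, 0, 0, 0], [0, 0, 0, 0], [0, 0, -10, 0], [0, 0, -20, 0], [0, 0, -30, 0], [0, 0, -35, 0], [0, 0, -35, 0]],
  ],
  claw=0,
)

```text
t: 34.85
eef_pos: [0.5197, -0.3234, 0.1749]
ee_rot: [-3.141, 0.001, 0.531]
force: [1.0, -0.5, -0.3]
width: 0.0438
gripper_force: 0.0
```

```bash
python3 - <<'E'
from h import *
go(.447,.275,.18,1.275)
go(.447,.275,.18,.531)
E
```

```text
t 34.85 pos [ 0.5197 -0.3234  0.1749] rot [-3.141e+00  1.000e-03  5.310e-01] q [-0.238  0.294 -0.204  0.    -1.073  2.34 ] w 0.0438 gf 0.0 F [ 1.  -0.5 -0.3]
tool mm [ 240.5 -552.7   -5.1] turn -0.744
t 34.85 pos [ 0.5197 -0.3234  0.1749] rot [-3.141e+00  1.000e-03  5.310e-01] q [-0.238  0.294 -0.204  0.    -1.073  2.34 ] w 0.0438 gf 0.0 F [ 1.  -0.5 -0.3]
tool mm [ 240.5 -552.7   -5.1] turn 0.0
```

Request:
servo_tool(
  series=[
    [[12, -27.6, 0, 0], [12, -27.6, 0, 0], [12, -27.6, 0, 0], [12, -27.6, 0, 0], [12, -27.6, 0, 0], [12, -27.6, 0, 0], [12, -27.6, 0, 0], [12, -27.6, 0, 0], [12, -27.6, 0, 0], [12, -27.6, 0, 0]],
  ],
)

```text
t: 35.68
eef_pos: [0.4836, -0.0233, 0.1741]
ee_rot: [3.141, -0.001, 0.531]
force: [1.3, 0.0, -0.4]
width: 0.0437
gripper_force: 0.0
```

Request:
servo_tool(
  series=[
    [[12, -27.6, 0, 0], [12, -27.6, 0, 0], [12, -27.6, 0, 0], [12, -27.6, 0, 0], [12, -27.6, 0, 0], [12, -27.6, 0, 0], [12, -27.6, 0, 0], [12, -27.6, 0, 0], [12, -27.6, 0, 0], [12, -27.6, 0, 0]],
  ],
  claw=-0.2,
)

```text
t: 36.52
eef_pos: [0.4471, 0.2756, 0.1741]
ee_rot: [-3.141, -0.001, 0.531]
force: [0.7, 0.0, 0.3]
width: 0.0522
gripper_force: 0.0
```

Request:
servo_tool(
  series=[
    [[0, 0, 0, -0.124], [0, 0, 0, -0.124], [0, 0, 0, -0.124], [0, 0, 0, -0.124], [0, 0, 0, -0.124], [0, 0, 0, -0.124], [0, 0, 20, 0], [0, 0, 25, 0], [0, 0, 25, 0], [0, 0, 20, 0]],
  ],
)

```text
t: 37.35
eef_pos: [0.4473, 0.2738, 0.0825]
ee_rot: [-3.142, -0.0, 1.275]
force: [-0.7, -0.1, -0.8]
width: 0.0524
gripper_force: 0.0
```

```bash
python3 - <<'E'
from h import *
go(.447,.275,.003,1.275)
im=snap('top','x4.png')
cv2.imwrite('pics/tray4.png',cv2.resize(im[110:250,280:425],(580,560),interpolation=cv2.INTER_CUBIC)[:,:,::-1])
print([(np.round(x['position'],3),intray(DT,x['position']).round(3),round(x['conf'],2)) for x in recognise('top','red_marker')])
E
```

```text
t 37.35 pos [0.4473 0.2738 0.0825] rot [-3.142 -0.     1.275] q [ 0.924  0.257 -0.506 -0.    -0.808  1.922] w 0.0524 gf 0.0 F [-0.7 -0.1 -0.8]
tool mm [ 1.  -0.6 79.5] turn 0.0
[(array([ 0.524, -0.319,  0.033]), array([[ 0.091, -0.038]]), 0.61)]
```

View pics/tray4.png

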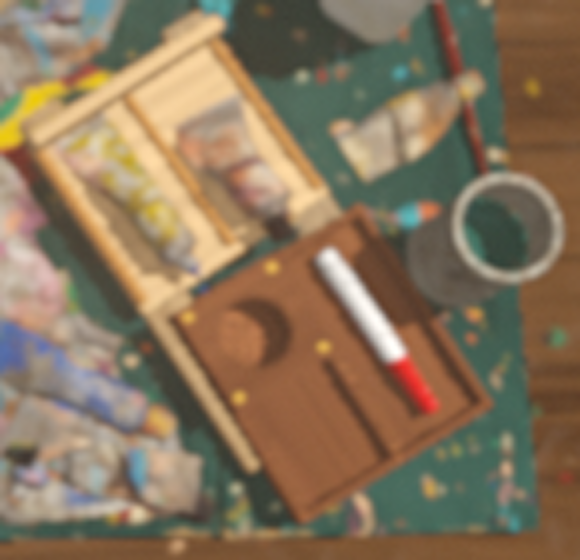

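The marker lies in the long pocket, from (330,255) to (425,405). Next, the eraser.

Request:
servo_tool(
  series=[
    [[1, 0, 20, 0], [0, 0, 20, 0], [0, 0, 18, 0], [0, 0, 10, 0], [0, 0, 6, 0], [0, 0, 4, 0], [0, 0, 1, 0], [0, 0, 0, 0], [0, 0, 0, 0], [0, 0, 0, 0]],
  ],
)

```text
t: 38.28
eef_pos: [0.4482, 0.2754, 0.0048]
ee_rot: [3.141, -0.001, 1.275]
force: [0.4, -0.4, -0.9]
width: 0.0526
gripper_force: 0.0
```

Request:
servo_tool(
  series=[
    [[0, 0, 0, 0], [0, 0, 0, 0], [0, 0, 0, 0], [0, 0, 0, 0], [0, 0, 0, 0], [0, 0, 0, 0], [0, 0, 0, 0], [0, 0, 0, 0], [0, 0, 0, 0], [0, 0, 0, 0]],
  ],
  claw=1,
)

```text
t: 39.12
eef_pos: [0.4479, 0.2751, 0.0041]
ee_rot: [3.142, -0.0, 1.275]
force: [-0.6, -0.5, 1.8]
width: 0.0275
gripper_force: 15.0
```

Request:
servo_tool(
  series=[
    [[0, 0, -5, 0], [0, 0, -10, 0], [0, 0, -20, 0], [0, 0, -20, 0], [0, 0, -20, 0], [0, 0, -20, 0], [0, 0, -20, 0], [0, 0, -20, 0], [0, 0, -20, 0], [0, 0, -15, 0]],
  ],
)

```text
t: 39.95
eef_pos: [0.4481, 0.2752, 0.1769]
ee_rot: [3.141, -0.002, 1.275]
force: [-0.3, 0.6, -0.7]
width: 0.028
gripper_force: 15.0
```

```bash
python3 - <<'E'
from h import *
go(.4499,-.275,.18,.531)
E
```

```text
t 39.95 pos [0.4481 0.2752 0.1769] rot [ 3.141e+00 -2.000e-03  1.275e+00] q [ 0.924  0.152 -0.388  0.    -1.028  1.922] w 0.028 gf 15.0 F [-0.3  0.6 -0.7]
tool mm [-525.8  161.9   -3.1] turn 0.744
```

Request:
servo_tool(
  series=[
    [[-26.3, 8.1, 0, 0], [-26.3, 8.1, 0, 0], [-26.3, 8.1, 0, 0], [-26.3, 8.1, 0, 0], [-26.3, 8.1, 0, 0], [-26.3, 8.1, 0, 0], [-26.3, 8.1, 0, 0], [-26.3, 8.1, 0, 0], [-26.3, 8.1, 0, 0], [-26.3, 8.1, 0, 0]],
  ],
)

```text
t: 40.78
eef_pos: [0.4484, -0.0015, 0.1751]
ee_rot: [3.141, -0.001, 1.275]
force: [0.2, 0.5, 0.3]
width: 0.0277
gripper_force: 15.0
```

Request:
servo_tool(
  series=[
    [[-26.3, 8.1, 0, 0], [-26.3, 8.1, 0, 0], [-26.3, 8.1, 0, 0], [-26.3, 8.1, 0, 0], [-26.3, 8.1, 0, 0], [-26.3, 8.1, 0, 0], [-26.3, 8.1, 0, 0], [-26.3, 8.1, 0, 0], [-26.3, 8.1, 0, 0], [-26.3, 8.1, 0, 0]],
  ],
)

```text
t: 41.62
eef_pos: [0.4492, -0.2768, 0.175]
ee_rot: [3.141, -0.0, 1.275]
force: [0.7, 0.6, -0.9]
width: 0.028
gripper_force: 15.0
```

Request:
servo_tool(
  series=[
    [[0, 0, 0, 0.124], [0, 0, 0, 0.124], [0, 0, 0, 0.124], [0, 0, 0, 0.124], [0, 0, 0, 0.124], [0, 0, 0, 0.124], [0, 0, 25, 0], [0, 0, 25, 0], [0, 0, 25, 0], [0, 0, 25, 0]],
  ],
)

```text
t: 42.45
eef_pos: [0.4497, -0.2754, 0.0742]
ee_rot: [3.141, -0.001, 0.531]
force: [-0.5, 0.2, -0.5]
width: 0.0273
gripper_force: 15.0
```

```bash
python3 - <<'E'
from h import *
go(.4499,-.275,.033,.531)
E
```

```text
t 42.45 pos [ 0.4497 -0.2754  0.0742] rot [ 3.141e+00 -1.000e-03  5.310e-01] q [-0.177  0.271 -0.509  0.    -0.789  2.279] w 0.0273 gf 15.0 F [-0.5  0.2 -0.5]
tool mm [ 0.3 -0.3 41.2] turn 0.0
```

Request:
servo_tool(
  series=[
    [[0, 0, 12, 0], [0, 0, 12, 0], [0, 0, 8, 0], [0, 0, 5, 0], [0, 0, 3, 0], [0, 0, 2, 0], [0, 0, 1, 0], [0, 0, 0, 0], [0, 0, 0, 0], [0, 0, 0, 0]],
  ],
)

```text
t: 43.28
eef_pos: [0.4499, -0.2754, 0.0315]
ee_rot: [3.141, -0.001, 0.531]
force: [-0.0, -0.5, -0.0]
width: 0.0277
gripper_force: 15.0
```

Request:
servo_tool(
  series=[
    [[0, 0, 0, 0], [0, 0, 0, 0], [0, 0, 0, 0], [0, 0, 0, 0], [0, 0, 0, 0], [0, 0, -10, 0], [0, 0, -20, 0], [0, 0, -30, 0], [0, 0, -35, 0], [0, 0, -35, 0]],
  ],
  claw=0,
)

```text
t: 44.12
eef_pos: [0.4489, -0.2753, 0.163]
ee_rot: [-3.141, 0.001, 0.531]
force: [1.6, -0.3, -0.4]
width: 0.044
gripper_force: 0.0
```

```bash
python3 - <<'E'
from h import *
eyes.grab_frame('top')
for n in ('top',):
  print([(np.round(x['position'],4),round(x['conf'],2)) for x in recognise(n,'red_ink')])
  for m in trace(n,'red_ink')[:2]:
    v,u=np.nonzero(m['mask']); print(m['conf'],len(u),back(n,[[u.mean(),v.mean()]],.075).round(4))
go(.434,.073,.18,.531)
E
```

```text
[(array([0.4331, 0.0739, 0.0786]), 0.51)]
t 44.27 pos [ 0.4515 -0.2759  0.1652] rot [ 3.137 -0.005  0.532] q [-1.770e-01  1.660e-01 -4.010e-01  1.000e-03 -9.970e-01  2.279e+00] w 0.0436 gf 0.0 F [ 0.3 -0.3 -0.8]
tool mm [ 161.8 -309.6  -14.8] turn 0.001
```

Request:
servo_tool(
  series=[
    [[16.2, -31, -2, 0], [16.2, -31, -2, 0], [16.2, -31, -2, 0], [16.2, -31, -2, 0], [16.2, -31, -2, 0], [16.2, -31, 0, 0], [16.2, -31, 0, 0], [16.2, -31, 0, 0], [16.2, -31, 0, 0], [16.2, -31, 0, 0]],
  ],
  claw=-0.25,
)

```text
t: 45.1
eef_pos: [0.4313, 0.0754, 0.1711]
ee_rot: [-3.141, 0.0, 0.531]
force: [1.6, -0.2, 0.2]
width: 0.0545
gripper_force: 0.0
```

Request:
servo_tool(
  series=[
    [[0, 0, 0, -0.1155], [0, 0, 0, -0.1155], [0, 0, 0, -0.1155], [0, 0, 0, -0.1155], [0, 0, 0, -0.1155], [0, 0, 0, -0.1155], [0, 0, 0, -0.1155], [0, 0, 0, -0.1155], [0, 0, 0, -0.1155], [0, 0, 0, 0]],
  ],
)

```text
t: 45.93
eef_pos: [0.4317, 0.0737, 0.1708]
ee_rot: [-3.141, 0.001, 1.576]
force: [0.0, -0.6, -0.5]
width: 0.0545
gripper_force: 0.0
```

```bash
python3 - <<'E'
from h import *
go(.434,.073,.029,1.571)
im=snap('top','x5.png')
a=cv2.resize(im[110:250,280:425],(464,448),interpolation=cv2.INTER_CUBIC)
s=eyes.grab_frame('side'); b=cv2.resize(s[130:230,180:256],(336,448),interpolation=cv2.INTER_CUBIC)
cv2.imwrite('pics/mix5.png',np.hstack([a,b])[:,:,::-1])
print([(intray(DT,x['position']).round(3),round(x['conf'],2)) for x in recognise('top','red_eraser')])
print([(np.round(x['position'],4),round(x['conf'],2)) for x in recognise('side','red_ink')])
E
```

```text
t 45.93 pos [0.4317 0.0737 0.1708] rot [-3.141e+00  1.000e-03  1.576e+00] q [ 0.622  0.008 -0.566 -0.    -0.998  2.525] w 0.0545 gf 0.0 F [ 0.  -0.6 -0.5]
tool mm [ -0.7   2.3 141.8] turn 0.005
[]
[(array([0.4377, 0.0653, 0.0416]), 0.48)]
```

View pics/mix5.png

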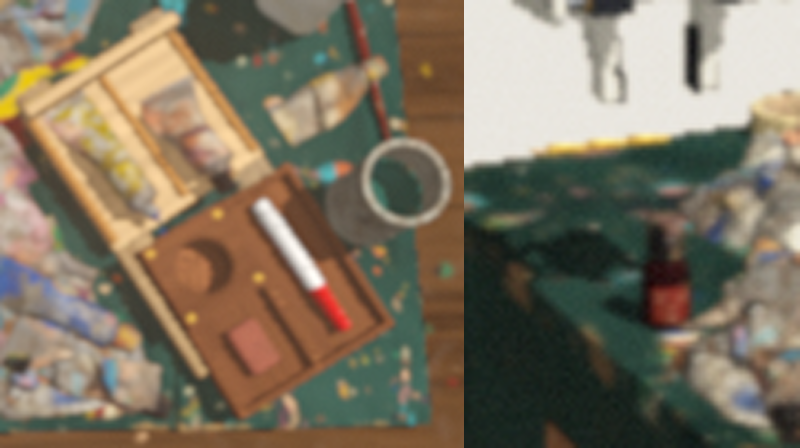

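The eraser lies flat in the squarish pocket at (253,345) and the marker is unchanged; the bottle stands free at the edge of the heap. I pick up the bottle.

Request:
servo_tool(
  series=[
    [[-0.7, 2.3, 20, 0], [0, 0, 22, 0], [0, 0, 22, 0], [0, 0, 20, 0], [0, 0, 16, 0], [0, 0, 10, 0], [0, 0, 5, 0], [0, 0, 0, 0], [0, 0, 0, 0], [0, 0, 0, 0]],
  ],
)

```text
t: 46.97
eef_pos: [0.435, 0.0736, 0.0568]
ee_rot: [3.141, -0.001, 1.57]
force: [-0.2, -0.5, 0.5]
width: 0.0546
gripper_force: 0.0
```

Request:
servo_tool(
  series=[
    [[0, 0, 8, 0], [0, 0, 8, 0], [0, 0, 6, 0], [0, 0, 4, 0], [0, 0, 0, 0], [0, 0, 0, 0], [0, 0, 0, 0], [0, 0, 0, 0], [0, 0, 0, 0], [0, 0, 0, 0]],
  ],
)

```text
t: 47.8
eef_pos: [0.4347, 0.0734, 0.0303]
ee_rot: [3.141, -0.0, 1.571]
force: [-0.7, -0.0, 0.1]
width: 0.0549
gripper_force: 0.0
```

Request:
servo_tool(
  series=[
    [[0, 0, 0, 0], [0, 0, 0, 0], [0, 0, 0, 0], [0, 0, 0, 0], [0, 0, 0, 0], [0, 0, 0, 0], [0, 0, 0, 0], [0, 0, 0, 0], [0, 0, 0, 0], [0, 0, 0, 0]],
  ],
  claw=1,
)

```text
t: 48.63
eef_pos: [0.4348, 0.0735, 0.0302]
ee_rot: [3.141, -0.0, 1.571]
force: [2.1, 0.2, 2.8]
width: 0.0336
gripper_force: 15.0
```

Request:
servo_tool(
  series=[
    [[0, 0, -4, 0], [0, 0, -8, 0], [0, 0, -15, 0], [0, 0, -20, 0], [0, 0, -20, 0], [0, 0, -20, 0], [0, 0, -20, 0], [0, 0, -20, 0], [0, 0, -13, 0], [0, 0, 0, 0]],
  ],
)

```text
t: 49.47
eef_pos: [0.4355, 0.0738, 0.1733]
ee_rot: [3.138, -0.002, 1.571]
force: [0.2, -0.5, 0.4]
width: 0.0336
gripper_force: 15.0
```

```bash
python3 - <<'E'
from h import *
go(.5187,-.2322,.17,.531)
E
```

```text
t 49.47 pos [0.4355 0.0738 0.1733] rot [ 3.138e+00 -2.000e-03  1.571e+00] q [ 6.170e-01  8.000e-03 -5.590e-01  1.000e-03 -9.990e-01  2.524e+00] w 0.0336 gf 15.0 F [ 0.2 -0.5  0.4]
tool mm [-306.    83.1    3.3] turn 1.04
```

Request:
servo_tool(
  series=[
    [[-30.6, 8.4, 0, 0], [-30.6, 8.4, 0, 0], [-30.6, 8.4, 0, 0], [-30.6, 8.4, 0, 0], [-30.6, 8.4, 0, 0], [-30.6, 8.4, 0, 0], [-30.6, 8.4, 0, 0], [-30.6, 8.4, 0, 0], [-30.6, 8.4, 0, 0], [-30.6, 8.4, 0, 0]],
  ],
)

```text
t: 50.3
eef_pos: [0.5141, -0.2029, 0.1693]
ee_rot: [3.136, 0.062, 1.524]
force: [-0.1, 0.4, -0.0]
width: 0.0333
gripper_force: 15.0
```

Request:
servo_tool(
  series=[
    [[0, 0, 0, 0.1155], [0, 0, 0, 0.1155], [0, 0, 0, 0.1155], [0, 0, 0, 0.1155], [0, 0, 0, 0.1155], [0, 0, 0, 0.1155], [0, 0, 0, 0.1155], [0, 0, 0, 0.1155], [0, 0, 0, 0.1155], [0, 0, 0, 0]],
  ],
)

```text
t: 51.13
eef_pos: [0.514, -0.2015, 0.1694]
ee_rot: [3.085, 0.025, 0.48]
force: [-0.2, -0.5, 0.2]
width: 0.0334
gripper_force: 15.0
```

Request:
servo_tool(
  series=[
    [[0, 0, 20, 0], [0, 0, 20, 0], [0, 0, 20, 0], [0, 0, 15, 0], [0, 0, 5, 0], [0, 0, 0, 0], [0, 0, 0, 0], [0, 0, 0, 0], [0, 0, 0, 0], [0, 0, 0, 0]],
  ],
)

```text
t: 51.97
eef_pos: [0.5158, -0.2065, 0.0911]
ee_rot: [3.084, 0.023, 0.486]
force: [-0.8, -0.7, -0.2]
width: 0.0332
gripper_force: 15.0
```

```bash
python3 - <<'E'
from h import *
s=st(); p=np.array(s['eef_pos'])
im=eyes.grab_frame('side')
c,sn=np.cos(DT[2]),np.sin(DT[2]); f=lambda a,b,z:[DT[0]+c*a-sn*b,DT[1]+sn*a+c*b,.013+z]
bot=p-[0,0,.030]
pts={'tcp':p,'bottom':bot,'bL':bot-[.0175*.96,0,0],'bR':bot+[.0175*.96,0,0],'well':f(.131,.04,.03),'wf':f(.107,.04,.03),'wb':f(.155,.04,.03)}
o=cv2.resize(im[160:270,240:350],(770,770))[:590]
for k,v in pts.items():
    q=proj('side',v)[0]; print(k,q.round(1)); z=((q-[240,160]+.5)*7).astype(int); cv2.circle(o,tuple(map(int,z)),3,(0,255,0),-1)
cv2.imwrite('pics/ink.png',o[:,:,::-1])
print([(np.round(x['position'],4),round(x['conf'],2)) for x in recognise('side','red_ink')])
for m in trace('side','red_ink')[:2]:
    v,u=np.nonzero(m['mask']); print(m['conf'],len(u),u.min(),u.max(),v.min(),v.max(),u.mean(),v.mean())
E
```

```text
t 51.97 pos [ 0.5158 -0.2065  0.0911] rot [3.084 0.023 0.486] q [ 0.016  0.277 -0.488  0.086 -0.802  1.982] w 0.0332 gf 15.0 F [-0.8 -0.7 -0.2]
tcp [294.5 201.6]
bottom [294.  211.7]
bL [288.8 212.8]
bR [299.1 210.6]
well [299.7 221. ]
wf [295.8 224.3]
wb [303.5 217.9]
[(array([ 0.5143, -0.2125,  0.1018]), 0.74)]
0.76 317 289 302 183 213 294.7287066246057 198.93690851735016
```

View pics/ink.png

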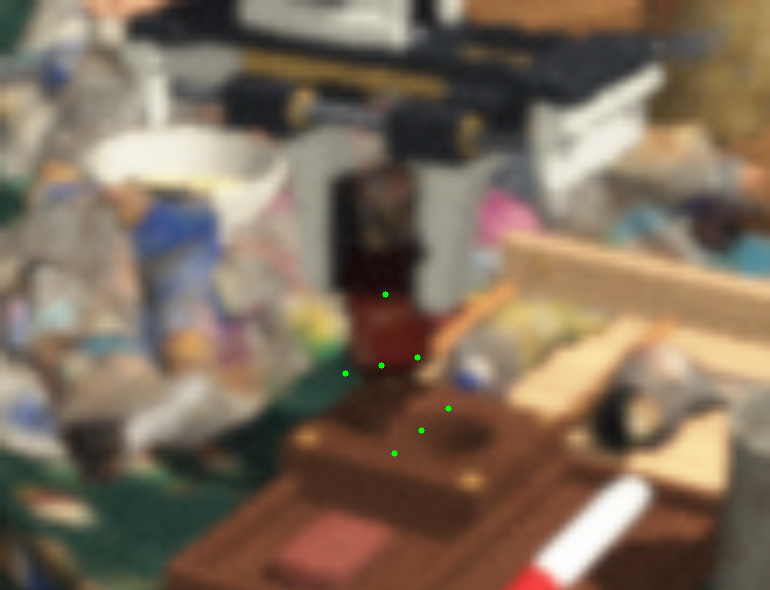

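The picture shows the bottle held upright with its bottom centre near (390,368), and the well centred among its four pins at about (440,437). I triangulate the well from both views. The arm tilted 0.06 rad when the wrist met its range limit.

```bash
cat >> h.py <<'E'
def tri(uvt,uvs):
    from scipy.optimize import least_squares
    r=least_squares(lambda P:np.r_[proj('top',P)[0]-uvt,proj('side',P)[0]-uvs],[.52,-.23,.04]); return r.x.round(4),r.fun.round(1)
def go3(x,y,z):
    from scipy.spatial.transform import Rotation as Ro
    s=st(); R=Ro.from_euler('xyz',s['ee_rot']).as_matrix(); print('zt',R[:,2].round(4),'tool mm',(1000*R.T@(np.array([x,y,z])-s['eef_pos'])).round(1))
E
python3 - <<'E'
from h import *
print('well tri',tri([343.7,193.0],[302.8,222.4]))
print('well top@.043',back('top',[[343.7,193.0]],.043).round(4),'@.037',back('top',[[343.7,193.0]],.037).round(4),'side@.043',back('side',[[302.8,222.4]],.043).round(4))
# pins individually
T=np.array([(188,317),(272,268),(322,347),(238,397)])/4+[279.9,109.9]; S=np.array([(305,437),None,(575,437),(470,480)],dtype=object)
for t,q in zip(T,[(305,437),(0,0),(575,437),(470,480)]):
    if q[0]: print(tri(t,np.array(q)/7+[239.93,159.93]), end=' ')
print('pins at top.043',back('top',T,.043).round(4)[:,:2].tolist())
s=st(); 
from scipy.spatial.transform import Rotation as Ro
R=Ro.from_euler('xyz',s['ee_rot']).as_matrix(); p=np.array(s['eef_pos'])
print('pred bottle bottom',((proj('side',p+.03*R[:,2])[0]-[239.93,159.93])*7).round(), 'top',((proj('side',p-.051*R[:,2])[0]-[239.93,159.93])*7).round())
E
```

```text
well tri (array([ 0.523 , -0.2353,  0.0385]), array([ 0.6, -1.1, -1.2,  0.3]))
well top@.043 [[ 0.5191 -0.2325  0.043 ]] @.037 [[ 0.52   -0.2339  0.037 ]] side@.043 [[ 0.5213 -0.2432  0.043 ]]
(array([ 0.5189, -0.1818,  0.0214]), array([-2.7,  5.5,  6. , -1.2])) (array([ 0.5268, -0.2874,  0.055 ]), array([ 3.9, -7.5, -7.8,  2. ])) (array([ 0.5053, -0.2389,  0.0197]), array([  5. , -10.1, -10.5,   2.2])) pins at top.043 [[0.5309, -0.186], [0.5647, -0.247], [0.5078, -0.2787], [0.474, -0.2179]]
t 52.12 pos [ 0.5155 -0.2065  0.0907] rot [3.084 0.024 0.486] q [ 0.016  0.277 -0.489  0.086 -0.802  1.982] w 0.0336 gf 15.0 F [ 0.2  0.2 -0.3]
pred bottle bottom [381. 365.] top [383. 168.]
```

```bash
python3 - <<'E'
from h import *
go3(.522,-.2345,.080)
E
```

```text
t 52.12 pos [ 0.5155 -0.2065  0.0907] rot [3.084 0.024 0.486] q [ 0.016  0.277 -0.489  0.086 -0.802  1.982] w 0.0336 gf 15.0 F [ 0.2  0.2 -0.3]
zt [ 0.0059 -0.062  -0.9981] tool mm [-7.1 27.1 12.4]
```

Request:
servo_tool(
  series=[
    [[-1.8, 6.8, 0, 0], [-1.8, 6.8, 0, 0], [-1.8, 6.8, 0, 0], [-1.8, 6.7, 0, 0], [0, 0, 5, 0], [0, 0, 5, 0], [0, 0, 2.4, 0], [0, 0, 0, 0], [0, 0, 0, 0], [0, 0, 0, 0]],
  ],
)

```text
t: 52.95
eef_pos: [0.5217, -0.2344, 0.0795]
ee_rot: [3.084, 0.025, 0.486]
force: [0.4, 0.6, 0.4]
width: 0.0335
gripper_force: 15.0
```

```bash
python3 - <<'E'
from h import *
im=eyes.grab_frame('side')
cv2.imwrite('pics/ink2.png',cv2.resize(im[170:250,250:350],(800,600) if 0 else (750,600),interpolation=cv2.INTER_CUBIC)[:,:,::-1])
go3(.522,-.2345,.080)
for m in trace('side','red_ink')[:1]:
    v,u=np.nonzero(m['mask']); print(m['conf'],len(u),u.min(),u.max(),v.min(),v.max(),u.mean(),v.mean())
E
```

```text
t 53.0 pos [ 0.5218 -0.2344  0.0797] rot [3.084 0.024 0.486] q [-0.038  0.314 -0.465  0.087 -0.786  2.034] w 0.0334 gf 15.0 F [ 0.2 -0.1 -0.5]
zt [ 0.0053 -0.062  -0.9981] tool mm [ 0.1  0.2 -0.3]
0.63 339 296 309 189 221 302.188790560472 206.141592920354
```

View pics/ink2.png

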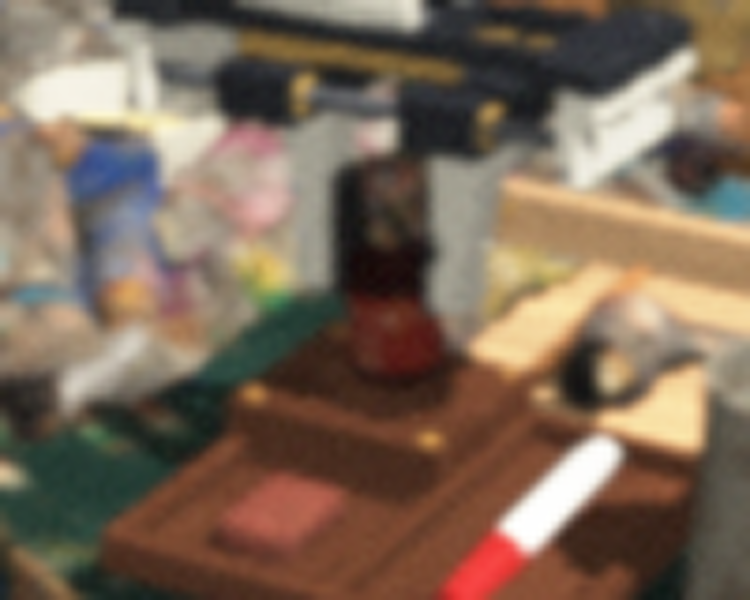

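Request:
servo_tool(
  series=[
    [[0.1, -0.2, 4, 0], [0.1, -0.2, 4, 0], [0.1, -0.2, 3, 0], [0.1, -0.2, 3, 0], [0.1, -0.2, 3, 0], [0, -0.1, 2, 0], [0, 0, 0, 0], [0, 0, 0, 0], [0, 0, 0, 0], [0, 0, 0, 0]],
  ],
)

```text
t: 53.88
eef_pos: [0.5218, -0.2346, 0.0606]
ee_rot: [3.084, 0.024, 0.486]
force: [0.2, 0.4, 0.2]
width: 0.0335
gripper_force: 15.0
```

Request:
servo_tool(
  series=[
    [[0.1, -0.2, 3, 0], [0, -0.1, 2, 0], [0, -0.1, 2, 0], [0, 0, 1, 0], [0, 0, 0, 0], [0, 0, 0, 0], [0, 0, 0, 0], [0, 0, 0, 0], [0, 0, 0, 0], [0, 0, 0, 0]],
  ],
)

```text
t: 54.72
eef_pos: [0.5217, -0.2346, 0.0526]
ee_rot: [3.084, 0.024, 0.486]
force: [-0.4, 0.2, -1.1]
width: 0.0332
gripper_force: 15.0
```

Request:
servo_tool(
  series=[
    [[0, 0, 1, 0], [0, 0, 1, 0], [0, 0, 0, 0], [0, 0, 0, 0], [0, 0, 0, 0], [0, 0, 0, 0], [0, 0, 0, 0], [0, 0, 0, 0], [0, 0, 0, 0], [0, 0, 0, 0]],
  ],
)

```text
t: 55.55
eef_pos: [0.5217, -0.2348, 0.0505]
ee_rot: [3.084, 0.024, 0.486]
force: [-0.5, 0.6, 0.0]
width: 0.0337
gripper_force: 15.0
```

Request:
servo_tool(
  series=[
    [[0, 0, 1, 0], [0, 0, 1, 0], [0, 0, 0, 0], [0, 0, 0, 0], [0, 0, 0, 0], [0, 0, 0, 0], [0, 0, 0, 0], [0, 0, 0, 0], [0, 0, 0, 0], [0, 0, 0, 0]],
  ],
)

```text
t: 56.38
eef_pos: [0.5225, -0.235, 0.0498]
ee_rot: [3.083, 0.023, 0.486]
force: [-2.2, 1.6, 10.9]
width: 0.0332
gripper_force: 15.4
```

Request:
servo_tool(
  series=[
    [[0, 0, 0, 0], [0, 0, 0, 0], [0, 0, 0, 0], [0, 0, 0, 0], [0, 0, 0, 0], [0, 0, 0, 0], [0, 0, 0, 0], [0, 0, 0, 0], [0, 0, 0, 0], [0, 0, 0, 0]],
  ],
  claw=-0.15,
)

```text
t: 57.22
eef_pos: [0.5216, -0.2349, 0.0485]
ee_rot: [3.084, 0.025, 0.485]
force: [-0.9, -0.4, 0.6]
width: 0.0503
gripper_force: 0.0
```

Request:
servo_tool(
  series=[
    [[-0.1, 0.3, -5, 0], [-0.2, 0.6, -10, 0], [-0.3, 0.8, -15, 0], [-0.4, 1.1, -20, 0], [-0.4, 1.1, -20, 0], [-0.4, 1.1, -20, 0], [-0.4, 1.1, -20, 0], [-0.4, 1.1, -20, 0], [0, 0, -20, 0], [0, 0, 0, 0]],
  ],
)

```text
t: 58.05
eef_pos: [0.5241, -0.2336, 0.2043]
ee_rot: [3.08, 0.019, 0.486]
force: [0.6, -0.3, 0.8]
width: 0.05
gripper_force: 0.0
```

Request:
servo_tool(
  series=[
    [[0, -25, 0, 0], [0, -30, 0, 0], [0, -30, 0, 0], [0, -30, 0, 0], [0, -30, 0, 0], [0, -30, 0, 0], [0, -30, 0, 0], [0, -30, 0, 0], [0, -30, 0, 0], [0, -10, 0, 0]],
  ],
)

```text
t: 58.88
eef_pos: [0.392, 0.0114, 0.1836]
ee_rot: [3.085, 0.023, 0.487]
force: [-0.4, -0.6, -0.6]
width: 0.0505
gripper_force: 0.0
```

```bash
python3 - <<'E'
from h import *
st(); im=eyes.grab_frame('top'); s=eyes.grab_frame('side')
a=cv2.resize(im[110:250,280:425],(464,448),interpolation=cv2.INTER_CUBIC)
b=cv2.resize(s[175:265,265:332],(333,448),interpolation=cv2.INTER_CUBIC)
cv2.imwrite('pics/fin.png',np.hstack([a,b])[:,:,::-1])
for o,T in [('ochre_tube',LT),('red_tube',LT),('red_marker',DT),('red_eraser',DT),('red_ink',DT),('thinner_tin',None)]:
  print(o,[(np.round(x['position'],3),intray(T,x['position']).round(3) if T is not None else '',round(x['conf'],2)) for x in recognise('top',o)[:2]])
for m in trace('top','red_tube')[:1]:
    v,u=np.nonzero(m['mask']); P=intray(LT,back('top',np.c_[u,v],.038)); print(P.min(0),P.max(0))
E
```

```text
t 58.88 pos [0.392  0.0114 0.1836] rot [3.085 0.023 0.487] q [ 0.599 -0.096 -0.657  0.062 -1.039  1.427] w 0.0505 gf 0.0 F [-0.4 -0.6 -0.6]
ochre_tube [(array([ 0.627, -0.152,  0.042]), array([[0.079, 0.038]]), 0.89)]
red_tube [(array([ 0.642, -0.23 ,  0.042]), array([[ 0.051, -0.036]]), 0.67)]
red_marker [(array([ 0.524, -0.323,  0.034]), array([[ 0.089, -0.041]]), 0.65)]
red_eraser [(array([ 0.451, -0.271,  0.032]), array([[0.052, 0.041]]), 0.57)]
red_ink [(array([ 0.518, -0.226,  0.077]), array([[0.133, 0.046]]), 0.53)]
thinner_tin [(array([ 0.579, -0.396,  0.056]), '', 0.61), (array([ 0.654, -0.183,  0.024]), '', 0.24)]
[-0.0117629  -0.06326917] [ 0.10057211 -0.00731885]
```

View pics/fin.png

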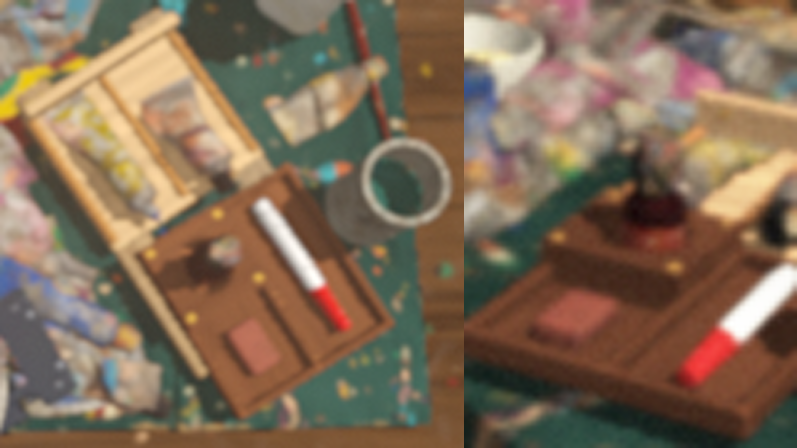

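The final picture shows the bottle standing in the well (215,255), the eraser and marker flat in their pockets, both tubes in their bays with caps to the front, and the tin where it was. I hand it in.

```bash
python3 -c "
from station import ticket; print(ticket.job_done())"
```

```text
the job is handed in; nothing more can be done
None
```

All five things are in their places by the final pictures, the tin of thinner was left standing where it was, and the job is handed in at about 59 s; no verdict was returned.

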